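# Unplug the parts feeder and fill its hopper

### The job

Put the parts feeder into service: work every transit bung out of the grey outlet block by rocking it side to side along the row of wells as you draw it straight up - never yank it - and lay the bungs in the wooden tray; also put the two stray transformers from the bench into the aluminium scoop tote with the others. Then lift the tote by its tab, tip all the transformers out of its spout into the steel hopper, and set the empty tote back upright on its rubber mat.

Things in the scene. Friction and masses are not known exactly. Their poses are not given: they have to be found in the camera images.
- bung0: black rubber bung, 78 mm tall, 45 g, plugged in a well at the start (2 or 3 of the 3 are present; None if absent). Origin at the lowest point of its foot, z up to the knob. Foot: cylinder of radius 12 mm, 20 mm long, lying along the bung's x, its axis 12 mm above the origin. Neck 16 x 15 mm (x, y). Knob: round, 22 mm across, 45 to 78 mm above the origin.
- bung0_knob (a point): grasp point in the knob of bung0, 64 mm above the bung's origin on its axis; 32 mm above the deck while plugged
- bung1: black rubber bung, 78 mm tall, 45 g, plugged in a well at the start (2 or 3 of the 3 are present; None if absent). Origin at the lowest point of its foot, z up to the knob. Foot: cylinder of radius 12 mm, 20 mm long, lying along the bung's x, its axis 12 mm above the origin. Neck 16 x 15 mm (x, y). Knob: round, 22 mm across, 45 to 78 mm above the origin.
- bung1_knob (a point): grasp point in the knob of bung1, 64 mm above the bung's origin on its axis; 32 mm above the deck while plugged
- bung2: black rubber bung, 78 mm tall, 45 g, plugged in a well at the start (2 or 3 of the 3 are present; None if absent). Origin at the lowest point of its foot, z up to the knob. Foot: cylinder of radius 12 mm, 20 mm long, lying along the bung's x, its axis 12 mm above the origin. Neck 16 x 15 mm (x, y). Knob: round, 22 mm across, 45 to 78 mm above the origin.
- bung2_knob (a point): grasp point in the knob of bung2, 64 mm above the bung's origin on its axis; 32 mm above the deck while plugged
- outlet_block: fixed grey block, 90 x 230 x 40 mm (x, y, z), origin at its underside centre, deck top 40 mm up; three wells at x = 0, y = -70, 0, +70 mm, 23 x 40 mm (x, y) at the deck, floor 8 mm above the bench. While plugged, a bung's axes are parallel to the block's and its origin is 32 mm below the deck; it is out after rising 32 mm.
- well0 (a point): mouth of the well at y = -70 mm, at deck height. In each well two brass lips, on its +y and -y side, overhang the bung's round foot; they slide outward along y against 16 N of friction and stay where pushed. A straight pull jams the foot under them (about 70 N to force it, which counts as a yank).
- well1 (a point): mouth of the well at y = 0. To free a bung, rock it about its foot's axis in the block's y-z plane, about 0.33 rad to +y and as much to -y (some 17 mm sideways at the knob, 5 to 15 N): the neck pushes both lips aside and the bung then draws up freely. Keep a light upward pull, do not press down. Beyond about 0.45 rad the neck meets the edge of the mouth.
- well2 (a point): mouth of the well at y = +70 mm, at deck height, as the other two
- bung_tray: fixed wooden tray for the bungs, 120 x 180 x 35 mm outside, walls and floor 8 mm thick (inside 104 x 164 mm); origin at its underside centre, z up
- hopper: fixed square steel feed hopper, 180 x 180 x 90 mm, walls 6 mm, mouth open at the top (rim 90 mm above the origin at the underside centre), two inner faces sloping
- tote: open scoop-shaped aluminium tote, 220 g, origin under its floor, x towards the spout, z up. Flat inner floor from x = -66 to +42 mm, 3 mm thick, then a 20 degree ramp up to the open spout edge at x = 80 mm; side walls at y = +-46 mm and back wall at x = -68 mm, 45 mm high. Parts slide out at a tilt of about 50 to 65 degrees nose down.
- tote_tab (a point): grasp point of the tote's black upright tab behind the back wall: (-95, 0, 64) mm in the tote's frame, axes as the tote's; the tab is 36 mm along x, 12 mm thick along y, 37 to 82 mm high
- tote_spout (a point): middle of the tote's spout edge: (80, 0, 16) mm in the tote's frame
- mat: fixed black rubber mat on the bench where the tote stands, 220 x 160 x 3 mm; origin at its underside centre
- trafo0: small open-frame transformer, 30 x 24 x 22 mm (x, y, z), dark iron core with copper winding, 35 g; origin at the centre of its underside; lies in the tote at the start (2 to 4 of the 4 are present, None if absent)
- trafo1: small open-frame transformer, 30 x 24 x 22 mm (x, y, z), dark iron core with copper winding, 35 g; origin at the centre of its underside; lies in the tote at the start (2 to 4 of the 4 are present, None if absent)
- trafo2: small open-frame transformer, 30 x 24 x 22 mm (x, y, z), dark iron core with copper winding, 35 g; origin at the centre of its underside; lies in the tote at the start (2 to 4 of the 4 are present, None if absent)
- trafo3: small open-frame transformer, 30 x 24 x 22 mm (x, y, z), dark iron core with copper winding, 35 g; origin at the centre of its underside; lies in the tote at the start (2 to 4 of the 4 are present, None if absent)
- stray0: small open-frame transformer, 30 x 24 x 22 mm (x, y, z), dark iron core with copper winding, 35 g; origin at the centre of its underside; lies astray on the bench at the start
- stray1: small open-frame transformer, 30 x 24 x 22 mm (x, y, z), dark iron core with copper winding, 35 g; origin at the centre of its underside; lies astray on the bench at the start

How it is judged:
By the outcome, as a careful person would: the job done as asked, in the order asked, and still so for the second after the job is handed in, with the robot touching nothing.
Of bung0, bung1, bung2 only 2 to 3 are there at a start; the rules pass over those that are not, and their reading is None.
Of trafo0, trafo1, trafo2, trafo3 only 2 to 4 are there at a start; the rules pass over those that are not, and their reading is None.
At some moment in a run one of stray0, stray1, tote may be knocked a few centimetres aside while the robot is not near it.
Once in a run the grip may slacken for a moment while it holds something.
It also fails if it takes over 210 s, if anything falls off the work surface, if the arm or the gripper's body presses on something with over 40 N, if the wrist force passes 120 N, or if a joint passes its speed limit or range.

### The arm

A 6-joint arm with a two-finger parallel gripper is mounted at the origin on the work surface. World frame = base frame: x ahead of the robot, y to its left, z up, the work surface at z = 0. Lengths are in m, angles in degrees, forces in N, time in s.
With the tool pointing down it reaches from about 0.3 to 0.875 m from the base axis. Payload 6.4 kg.
Tool frame: the origin (TCP) lies at the centre of the arm's flange, where the gripper is bolted on; the fingertips stand 173 mm ahead of it and the grasp point (between the pads) lies 155 mm ahead of it; z points along the fingers, y is the direction in which the jaws open and shut (so a half turn about z gives the same grasp; the last joint's range is limited). The gripper opens to 85 mm and grips with 20 to 120 N. Pads are 22 mm wide; open, the fingers measure 114 mm over their backs; the gripper's body (76 mm by 85 mm) begins 54 mm behind the grasp point. The pads swing forward as they close: fully open they stand 13 mm farther back than shut.
Start: joints at [52.523, 10.359, 92.074, -0, 77.567, -11.82], TCP at [0.249, 0.518, 0.405] pointing down, gripper open.
Joint ranges: [-171.53, 171.53], [-51.25, 118.39], [17.06, 147.69], [-65.23, 245.23], [0, 150.52], [-178.68, 178.68]. Speed limits (degrees/s): [147.25, 147.25, 172.46, 180, 180, 180].

### API

Orientations are given as a 3x3 rotation matrix whose columns are the frame's x, y, z axes.
In Python, from bench import env gives the robot as it stands.
- The arm moves only by the shell command python3 -m handwheel 'ROWS' [OPENING]. ROWS is JSON, one flat list of numbers, 4 for each row, row after row: the shift along the tool's x, y, z in mm, then the turn about the tool's z in rad. In form: [dx, dy, dz, spin, dx, dy, dz, spin, ...]. A call has exactly 5 rows; each row is the pose to reach, as a shift and turn from the pose measured when the call began, along the tool's axes at that moment; what a row does not reach only later rows make up. A row lasts 1/8 s, in which the tool goes at most 62.5 mm and 10.7 degrees, less where a joint would pass 70% of its speed; a pose out of reach is approached as far as the arm can. A call with a gripper value outside its range is refused whole. OPENING is the gripper's target within -1 to 1 (shut at 1, half-way at 0, fully open at -1), set as the call begins (- or left out, the last holds). The fingers move at their own pace and stop on an object; the grip force is fixed at half the most. Time passes only in rows, so rows that repeat a pose let the fingers close, or fill a call up. It gives the time, the measured TCP pose, the force and the opening at its end, in the units of the state.
- env.read_state(): the state, without advancing time (a new reading comes with each control period).
- env.grab_frame(name): name is "side" or "top"; returns (picture, depth): 420x560x3 uint8, red, green, blue; 420x560 float32, m along the optical axis (not along the pixel's ray), 0 where there is no reading.
- env.camera_model(name): a dict with "intrinsics" (3x3 intrinsics, pixels), "R" (3x3) and "t" (3): a world point X has camera coordinates R X + t. Camera axes: x right, y down, z forward; pixel columns grow to the right and rows downward; lengths in m; the calibration is good to about 2 mm. A picture is of the moment at which its call begins. camera_model takes no time and is no camera call.
- env.hand_in(): hands the job in, once; it reports no verdict.
The state is a dict: "time": time; "joint_positions": joint angles; "joint_vel": joint speeds; "tau": joint torques, N m; "eef_pos": TCP position; "tcp_rot": TCP orientation; "wrist_force": force on the tool from outside, world axes, zero at the start; "ft_torque": the same for the moment, N m; "opening": finger opening in m.
Only numpy, scipy, OpenCV 4.12 (cv2) and the standard library are available. Lean on these libraries where they do the work, as an engineer would, in place of code of your own. Each camera call takes 0.05 s, during which the arm holds its last target. There are 200 camera calls.

## Working session

There is one attempt and no reset: what is moved stays moved. The work goes in short steps, Python scripts to look and compute and a shell command to move; the robot and the scene stay as the last step left them, time stands still between calls to the robot, and variables do not carry over. Pictures are saved under pics/ and viewed, about 12 in all and at most 16, crops included, and the job is handed in when it is done.

```bash
ls; mkdir -p pics; python3 - <<'E'
from bench import env
import cv2,numpy as np
s=env.read_state(); print(s)
for n in("top","side"):
    p,d=env.grab_frame(n); cv2.imwrite(f"pics/{n}0.png",cv2.cvtColor(p,cv2.COLOR_RGB2BGR)); np.save(f"{n}0.npy",d)
    m=env.camera_model(n); print(n,m, -m["R"].T@m["t"])
E
```

```text
pics
{'time': 0.0, 'joint_positions': array([ 5.25234760e+01,  1.04010149e+01,  9.21316513e+01, -2.96873304e-04,
        7.75663674e+01, -1.18183513e+01]), 'joint_vel': array([-0.0621665 , -0.03813458,  0.07413526, -0.08599431,  0.05307969,
        0.01101576]), 'tau': array([ 5.53187942e-05, -4.44885886e+01, -3.51329756e+01, -3.20860863e-04,
        9.17252357e-03,  9.62491953e-06]), 'eef_pos': array([0.24878832, 0.51811232, 0.40379255]), 'tcp_rot': array([[-9.01393664e-01,  4.32999266e-01, -1.04764267e-03],
       [ 4.33000393e-01,  9.01392683e-01, -1.37478965e-03],
       [ 3.49054530e-04, -1.69285637e-03, -9.99998506e-01]]), 'wrist_force': array([ 0.0779299 ,  0.13022081, -0.25608506]), 'ft_torque': array([-0.03409176, -0.00221218, -0.08808502]), 'opening': 0.08489889849886847}
top {'intrinsics': array([[389.68145015,   0.        , 282.34242789],
       [  0.        , 389.68145015, 211.11714549],
       [  0.        ,   0.        ,   1.        ]]), 'R': array([[ 0.00538158, -0.99994993, -0.0084362 ],
       [-0.99344602, -0.00438296, -0.11421818],
       [ 0.11417549,  0.00899559, -0.99341987]]), 't': array([0.0128176 , 0.57202522, 1.03755463])} [0.4497439  0.00599071 1.0961712 ]
side {'intrinsics': array([[526.04444983,   0.        , 279.48401196],
       [  0.        , 526.04444983, 211.02356891],
       [  0.        ,   0.        ,   1.        ]]), 'R': array([[ 0.96239555, -0.27084684,  0.02089951],
       [-0.16518733, -0.64455967, -0.7464958 ],
       [ 0.21565701,  0.71497191, -0.66506182]]), 't': array([-0.530289  ,  0.16569842,  1.02736238])} [ 0.31616115 -0.77135982  0.81803545]
```

View pics/top0.png

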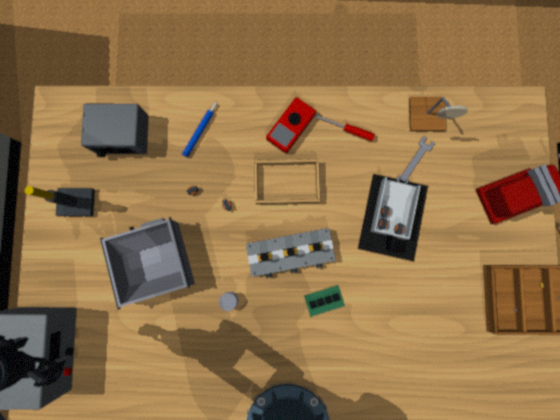

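View pics/side0.png

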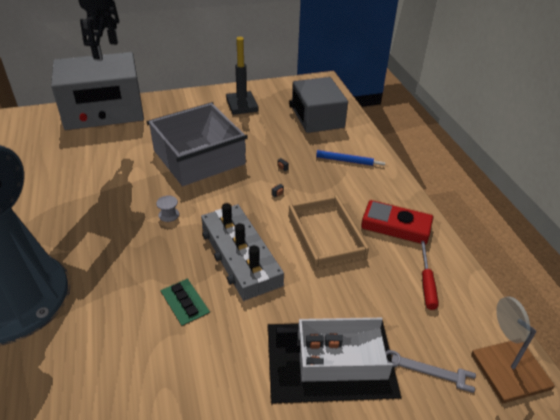

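The top view shows three bungs at (265,257), (290,252) and (315,247). The tray is at (287,182), the hopper at (148,262), and the strays at (193,190) and (228,205). The tote is at (393,210) on its mat, spout away from the robot, with three trafos. The side view agrees, with the tab near (288,340). Next I'll measure them.

```bash
cat > h.py <<'E'
from bench import env
import cv2,numpy as np
def grab(n,save=None):
    p,d=env.grab_frame(n)
    if save: cv2.imwrite(f"pics/{save}.png",cv2.cvtColor(p,cv2.COLOR_RGB2BGR))
    return p,cloud(n,d)
def cloud(n,d):
    m=env.camera_model(n);K=m["intrinsics"];v,u=np.mgrid[:d.shape[0],:d.shape[1]]
    c=np.stack([(u-K[0,2])/K[0,0]*d,(v-K[1,2])/K[1,1]*d,d],-1)
    X=(c-m["t"])@m["R"]; X[d==0]=np.nan; return X
def ray(n,u,v,z):
    m=env.camera_model(n);K=m["intrinsics"]
    r=m["R"].T@np.array([(u-K[0,2])/K[0,0],(v-K[1,2])/K[1,1],1]);o=-m["R"].T@m["t"]
    return o+r*(z-o[2])/r[2]
def roi(X,u0,v0,u1,v1):
    m=np.zeros(X.shape[:2],bool);m[v0:v1,u0:u1]=1;return m
def rect(P):
    (c,s,a)=cv2.minAreaRect((P[:,:2]*1000).astype(np.float32)); return np.round(c,1),np.round(s,1),round(a,1)
E
python3 - <<'E'
from h import *
def show(n,X,p):
    R={"top":dict(block=(240,222,342,282),tray=(248,152,328,210),hop=(95,210,200,310),tote=(350,165,435,265),s0=(183,180,203,200),s1=(218,195,238,215)),
       "side":dict(block=(190,190,295,300),tray=(280,190,375,275),hop=(140,100,255,185),tote=(262,310,400,400),s0=(273,155,293,175),s1=(268,180,290,200))}[n]
    for k,b in R.items():
        m=roi(X,*b);z=X[...,2]
        for lo,hi in dict(block=[(.03,.05),(.055,.09)],tray=[(.025,.045)],hop=[(.08,.1)],tote=[(.038,.06),(.068,.1)],s0=[(.012,.03)],s1=[(.012,.03)])[k]:
            q=X[m&(z>lo)&(z<hi)]
            if len(q)>3: print(n,k,lo,len(q),np.median(q[:,2]).round(4),*rect(q))
    # knobs
    m=(roi(X,*R["block"])&(z>.055)&(z<.09)).astype(np.uint8)
    c,l,st,ce=cv2.connectedComponentsWithStats(m)
    for i in range(1,c):
        if st[i,4]>5:
            q=X[l==i];print(n,'knob',st[i,4],ce[i].round(1),(rect(q)),q[:,2].max().round(4))
    g=(roi(X,*R["tote"])|roi(X,*R["tote"]))&(p.max(2)<45)&(z<.012)
    if g.sum()>10: print(n,'mat',*rect(X[g]))
    m=roi(X,*R["tote"])
    if n=="top":
        mm=cv2.inRange(p,(0,0,0),(40,40,40))
        print('mat px',[ray("top",u,v,.003)[:2].round(3) for u,v in cv2.boxPoints(cv2.minAreaRect(np.argwhere((mm>0)&m)[:,::-1].astype(np.float32)))])
for n in("top","side"):
    p=cv2.imread(f"pics/{n}0.png");show(n,cloud(n,np.load(f"{n}0.npy")),p)
p=cv2.imread("pics/top0.png")
a=cv2.resize(p[155:270,340:445],None,fx=5,fy=5,interpolation=2);b=cv2.resize(p[170:220,180:240],None,fx=4,fy=4,interpolation=2)
b=cv2.copyMakeBorder(b,0,a.shape[0]-b.shape[0],0,0,0);cv2.imwrite("pics/crop1.png",np.hstack([a,b]))
E
```

```text
top block 0.03 2637 0.0417 [454.6  -7.5] [101.8 230.1] 11.2
top block 0.055 149 0.0872 [460.1  -6.5] [ 21.1 160. ] 11.1
top tray 0.025 665 0.0358 [656.    3.8] [121.2 180.3] 1.9
top hop 0.08 1142 0.0913 [430.9 370.1] [189.8 190.9] 17.1
top tote 0.038 335 0.0484 [ 559.4 -289.3] [ 97.9 191.9] 76.9
top tote 0.068 89 0.0859 [ 483.4 -270.1] [12.9 35.4] 79.6
top s0 0.012 80 0.0228 [631.  268.2] [26.7 25.5] 79.6
top s1 0.012 77 0.0231 [590.2 171.7] [30.2 22.4] 28.0
top knob 52 [316.8 246.8] (array([473.4, -74.8]), array([20. , 20.6]), 26.7) 0.0898
top knob 46 [290.5 251.9] (array([459.9,  -6.4]), array([20.6, 18. ]), 0.2) 0.09
top knob 51 [263.9 257. ] (array([446.2,  61.4]), array([19.4, 21.2]), 45.4) 0.0899
top mat [ 561.2 -294.8] [154.3 212.4] 77.5
mat px [array([ 0.472, -0.197]), array([ 0.681, -0.243]), array([ 0.649, -0.395]), array([ 0.442, -0.346])]
side block 0.03 3113 0.0388 [512.5  -1.5] [218.4 234.7] 8.6
side block 0.055 499 0.0779 [461.7  -9.8] [ 22.7 163.1] 10.6
side tray 0.025 1276 0.0325 [655.9 -27. ] [262.7 193.1] 68.3
side hop 0.08 1038 0.0871 [434.  367.6] [190.2 198.8] 16.9
side tote 0.038 1077 0.0456 [ 560.9 -292.3] [100.5 192.3] 76.8
side tote 0.068 239 0.0824 [ 484.6 -273.7] [14.  35.7] 76.4
side s0 0.012 71 0.0194 [634.7 265.8] [29.9 25.4] 74.6
side s1 0.012 91 0.0192 [591.8 167.3] [29.8 25.9] 56.8
side knob 158 [226.4 211.1] (array([448.7,  59.1]), array([20.9, 21.8]), 22.4) 0.0877
side knob 164 [239.4 231.7] (array([461.4,  -9.2]), array([22.2, 20.7]), 76.2) 0.0874
side knob 177 [253.9 254.1] (array([475.8, -78.3]), array([22.1, 19.8]), 72.5) 0.087
side mat [ 561.9 -298.1] [155.  220.3] 74.9
```

View pics/crop1.png

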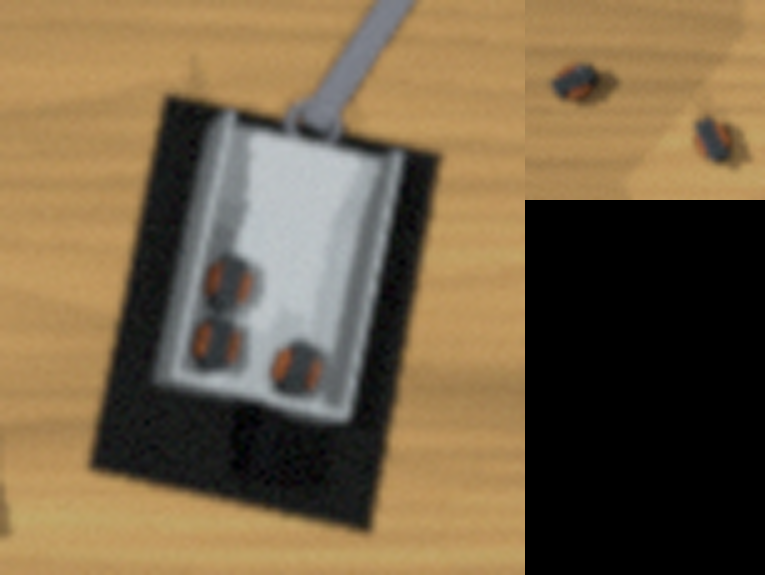

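The crop shows three trafos grouped at the tote's back, left side and right corner. The wrench jaw lies just off the spout. The measured heights and sizes match the ones given. Averaging the two views gives:

| Item | Position (mm) | Yaw |
|---|---|---|
| Block | – | 11.2° |
| Tote tab | (484, -272) | -13° |
| Tray | (656, 3) | 2° |
| Hopper | (432, 369) | 17° |

Next is a small delta calculator and the first approach to bung2.

```bash
cat > go.py <<'E'
# go.py x y z [yaw of tool y, deg]: shift (mm, tool axes) and spin (rad) that bring the grasp point there
import sys,numpy as np
from bench import env
def delta(x,y,z,yaw=None):
    s=env.read_state();R=s["tcp_rot"];g=s["eef_pos"]+.155*R[:,2]
    d=R.T@(np.array([x,y,z])/1000-g)*1000;a=np.degrees(np.arctan2(R[1,1],R[0,1]))
    sp=0 if yaw is None else -np.radians((yaw-a+180)%360-180)
    return d.round(1),round(sp,3),(g*1000).round(1),round(a,1),s["wrist_force"].round(1),round(s["opening"]*1000,1),round(s["time"],2),s["joint_positions"].round(0)
if __name__=="__main__": print(*delta(*map(float,sys.argv[1:])))
E
python3 go.py 447 60.5 160 11.2; python3 go.py 447 60.5 240 11.2
```

```text
[-376.9 -326.3   89.2] 0.928 [248.7 517.9 248.9] 64.3 [ 0.2 -1.1 -0.4] 85.5 0.1 [ 53.  10.  92.   0.  78. -12.]
[-376.9 -326.5    9.2] 0.928 [248.7 517.9 248.9] 64.3 [ 0.2 -1.1 -0.4] 85.5 0.1 [ 53.  10.  92.   0.  78. -12.]
```

```bash
python3 -m handwheel '[-45,-40,0,0.18,-90,-80,0,0.36,-135,-120,0,0.54,-180,-160,0,0.72,-225,-200,0,0.9]' -1; python3 go.py 447 60.5 160 11.2
```

```text
time: 0.72
eef_pos: [0.3652, 0.2387, 0.4039]
tcp_rot: [[-0.216, 0.976, -0.001], [0.976, 0.216, -0.001], [-0.001, -0.001, -1.0]]
wrist_force: [0.5, 0.0, 1.3]
opening: 0.0855
[-191.4   41.7   89.1] 0.022 [365.  238.5 248.9] 12.5 [0.5 0.  1.3] 85.5 0.72 [ 18.  -8. 111.  -0.  77.   5.]
```

```bash
python3 -m handwheel '[-50,11,10,0.02,-100,22,30,0.02,-150,33,55,0.02,-191,42,80,0.02,-191,42,89,0.02]' >/dev/null; python3 go.py 447 60.5 72 11.2
```

```text
[ 1.8  0.6 86.5] -0.002 [447.1  58.8 158.5] 11.1 [0.2 0.9 0.4] 85.6 1.35 [ -8.   1. 114.  -0.  65. -19.]
```

```bash
python3 -m handwheel '[1.8,0.6,25,0,1.8,0.6,50,0,1.8,0.6,70,0,1.8,0.6,86,0,1.8,0.6,86,0]' >/dev/null; python3 go.py 447 60.5 72 11.2; python3 -m handwheel '[0,0,0,0,0,0,0,0,0,0,0,0,0,0,0,0,0,0,0,0]' 1;python3 -m handwheel '[0,0,0,0,0,0,0,0,0,0,0,0,0,0,0,0,0,0,0,0]' 1 ; python3 go.py 447 60.5 72 11.2
```

```text
[-1.4  1.2 -0.4] -0.001 [445.5  61.6  71.6] 11.1 [-0.6 -0.4  0.9] 85.7 1.98 [ -7.   9. 117.  -0.  54. -18.]
time: 2.6
eef_pos: [0.4471, 0.0617, 0.2271]
tcp_rot: [[-0.193, 0.981, -0.004], [0.981, 0.193, -0.001], [0.0, -0.004, -1.0]]
wrist_force: [2.3, 1.0, 1.1]
opening: 0.0203
time: 3.22
eef_pos: [0.4472, 0.0617, 0.2271]
tcp_rot: [[-0.193, 0.981, -0.004], [0.981, 0.193, -0.001], [0.0, -0.004, -1.0]]
wrist_force: [2.3, 1.0, 0.8]
opening: 0.0202
[-1.1  0.3  0.1] -0.002 [446.5  61.6  72.1] 11.1 [2.3 1.  0.8] 20.2 3.23 [ -7.   9. 117.  -0.  54. -18.]
```

```bash
python3 -m handwheel '[4,0,-0.5,0,8,0,0,0,12,0,0.5,0,15,0,1.3,0,18,0,2.2,0]'; python3 -m handwheel '[-6,0,-1.8,0,-12,0,-2.8,0,-18,0,-3,0,-24,0,-2.3,0,-30,0,-1,0]'
```

```text
time: 3.85
eef_pos: [0.4452, 0.0774, 0.2264]
tcp_rot: [[-0.194, 0.981, -0.001], [0.981, 0.194, -0.007], [-0.006, -0.002, -1.0]]
wrist_force: [2.0, -15.2, 9.4]
opening: 0.0207
time: 4.47
eef_pos: [0.4504, 0.0496, 0.2276]
tcp_rot: [[-0.193, 0.981, -0.002], [0.981, 0.193, -0.002], [-0.001, -0.003, -1.0]]
wrist_force: [-1.4, 14.6, 3.6]
opening: 0.0209
```

```bash
python3 -m handwheel '[-2,0,-1,0,-4,0,-1,0,-6,0,-0.6,0,-7,0,-0.4,0,-7,0,-0.4,0]'; python3 -m handwheel '[6,0,-2.5,0,12,0,-4,0,18,0,-4,0,18,0,-5,0,18,0,-6,0]'
```

```text
time: 5.1
eef_pos: [0.4511, 0.0451, 0.2278]
tcp_rot: [[-0.192, 0.981, -0.004], [0.981, 0.192, 0.005], [0.005, -0.003, -1.0]]
wrist_force: [1.0, 16.7, 3.0]
opening: 0.0204
time: 5.72
eef_pos: [0.4478, 0.0619, 0.2333]
tcp_rot: [[-0.192, 0.981, -0.003], [0.981, 0.192, 0.002], [0.003, -0.003, -1.0]]
wrist_force: [4.5, -6.2, -6.9]
opening: 0.0202
```

```bash
python3 go.py 447 60.5 72 11.2
```

```text
[-1.6 -0.6  6.3] -0.002 [447.3  62.2  78.3] 11.1 [ 4.5 -6.2 -6.9] 20.2 5.72 [ -7.   9. 117.   0.  55. -18.]
```

```bash
python3 -m handwheel '[0,0,-1,0,-0.5,0,-2,0,-0.5,0,-3,0,-1,0,-4,0,-1,0,-4,0]'; python3 - <<'E'
from h import *
p,X=grab("side")
cv2.imwrite("pics/s1.png",cv2.resize(cv2.cvtColor(p[180:300,180:300],cv2.COLOR_RGB2BGR),None,fx=4,fy=4))
E
```

```text
time: 6.35
eef_pos: [0.4476, 0.0609, 0.2355]
tcp_rot: [[-0.192, 0.981, -0.003], [0.981, 0.192, 0.002], [0.003, -0.002, -1.0]]
wrist_force: [10.0, -0.9, -21.2]
opening: 0.0206
```

View pics/s1.png

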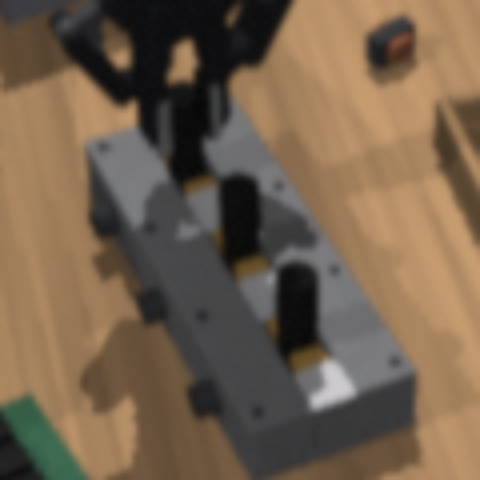

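The crop shows the gripper on the far bung, still seated, with the lips visible as brass bars. The pull of 21 N is too hard, so I'll ease off and rock wider.

```bash
python3 -m handwheel '[0,0,1,0,0,0,2,0,0,0,2,0,0,0,2,0,0,0,2,0]';python3 -m handwheel '[0,0,1,0,0,0,2,0,0,0,3,0,0,0,3,0,0,0,3,0]';  python3 go.py 447 60.5 72 11.2
```

```text
time: 7.02
eef_pos: [0.4477, 0.0609, 0.2337]
tcp_rot: [[-0.192, 0.981, -0.002], [0.981, 0.192, 0.002], [0.002, -0.002, -1.0]]
wrist_force: [3.5, -0.8, -1.3]
opening: 0.02
time: 7.65
eef_pos: [0.4477, 0.061, 0.2305]
tcp_rot: [[-0.192, 0.981, -0.002], [0.981, 0.192, 0.002], [0.003, -0.002, -1.0]]
wrist_force: [3.4, 0.7, -0.5]
opening: 0.0203
[-0.7 -0.5  3.5] -0.003 [447.4  61.3  75.5] 11.1 [ 3.4  0.7 -0.5] 20.3 7.65 [ -7.   9. 117.   0.  54. -19.]
```

```bash
python3 -m handwheel '[5,0,0,0,10,0,0,0,15,0,1,0,18,0,2,0,21,0,2.7,0]'; python3 -m handwheel '[-10,0,-2.5,0,-20,0,-2.7,0,-28,0,-2.5,0,-36,0,-1.5,0,-41,0,0,0]'; python3 -m handwheel '[0,0,0,0,-1,0,0,0,-2,0,0,0,-2,0,0,0,-2,0,0,0]'; python3 -m handwheel '[6,0,-2,0,12,0,-3,0,18,0,-3.5,0,20,0,-4,0,20,0,-5,0]'; python3 go.py 447 60.5 72 11.2
```

```text
time: 8.28
eef_pos: [0.4447, 0.0799, 0.229]
tcp_rot: [[-0.193, 0.981, -0.0], [0.981, 0.193, -0.003], [-0.003, -0.001, -1.0]]
wrist_force: [0.5, -16.2, 9.7]
opening: 0.0204
time: 8.9
eef_pos: [0.4518, 0.0413, 0.229]
tcp_rot: [[-0.192, 0.981, -0.003], [0.981, 0.192, 0.002], [0.003, -0.002, -1.0]]
wrist_force: [0.1, 11.3, 5.7]
opening: 0.0205
time: 9.52
eef_pos: [0.4519, 0.0406, 0.2289]
tcp_rot: [[-0.191, 0.982, -0.003], [0.982, 0.191, 0.006], [0.006, -0.002, -1.0]]
wrist_force: [2.8, 11.7, 2.5]
opening: 0.0209
time: 10.15
eef_pos: [0.4482, 0.059, 0.2332]
tcp_rot: [[-0.192, 0.981, -0.002], [0.981, 0.192, 0.002], [0.003, -0.002, -1.0]]
wrist_force: [7.8, -8.2, -12.3]
opening: 0.0201
[ 1.2 -0.5  6.2] -0.003 [447.8  59.4  78.2] 11.0 [  7.8  -8.2 -12.3] 20.1 10.15 [ -8.   9. 117.   0.  55. -19.]
```

```bash
python3 -m handwheel '[2,0,2,0,8,0,2.2,0,13,0,2.5,0,18,0,3,0,21,0,3.5,0]'; python3 -m handwheel '[0,0,-0.5,0,1,0,-1,0,1,0,-1,0,1,0,-1,0,1,0,-1,0]'; python3 - <<'E'
from h import *
a=[]
for n,(v,u) in dict(side=(170,190),top=(205,235)).items():
    p,X=grab(n); a.append(cv2.resize(cv2.cvtColor(p[v:v+80,u:u+80],cv2.COLOR_RGB2BGR),None,fx=5,fy=5,interpolation=2))
cv2.imwrite("pics/s2.png",np.hstack(a))
E
```

```text
time: 10.78
eef_pos: [0.4447, 0.0781, 0.2303]
tcp_rot: [[-0.193, 0.981, -0.001], [0.981, 0.193, -0.003], [-0.003, -0.002, -1.0]]
wrist_force: [2.4, -14.7, 5.2]
opening: 0.0205
time: 11.4
eef_pos: [0.4447, 0.078, 0.2308]
tcp_rot: [[-0.194, 0.981, -0.001], [0.981, 0.194, -0.006], [-0.006, -0.002, -1.0]]
wrist_force: [5.8, -7.3, -7.0]
opening: 0.0201
```

View pics/s2.png

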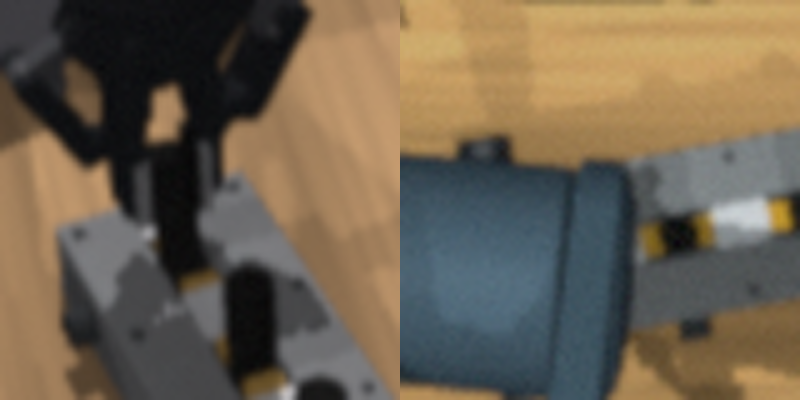

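The bung does tilt with the hand. I'll do one more full rock with the foot kept low, which gives the neck more leverage on the lips.

```bash
python3 -m handwheel '[1,0,2,0,2,0,4,0,3,0,5,0,4,0,5.5,0,4,0,5.5,0]'; python3 -m handwheel '[-10,0,-2,0,-20,0,-3,0,-28,0,-2.5,0,-36,0,-1,0,-42,0,1,0]'; python3 -m handwheel '[-1,0,0.5,0,-1,0,1,0,-1,0,1,0,-1,0,1,0,-1,0,1,0]'; python3 -m handwheel '[6,0,-2,0,12,0,-3,0,18,0,-3.5,0,21,0,-4,0,21,0,-4,0]';python3 -m handwheel '[0,0,-2,0,0,0,-4,0,0,0,-5,0,0,0,-6,0,0,0,-6,0]'; python3 go.py 447 60.5 72 11.2
```

```text
time: 12.12
eef_pos: [0.4449, 0.0796, 0.2266]
tcp_rot: [[-0.195, 0.981, 0.001], [0.981, 0.195, -0.013], [-0.013, -0.001, -1.0]]
wrist_force: [-0.8, -15.6, 10.2]
opening: 0.0203
time: 12.75
eef_pos: [0.4524, 0.0398, 0.2262]
tcp_rot: [[-0.194, 0.981, -0.001], [0.981, 0.194, -0.008], [-0.008, -0.003, -1.0]]
wrist_force: [-1.2, 13.2, 9.7]
opening: 0.0208
time: 13.38
eef_pos: [0.4524, 0.0394, 0.2256]
tcp_rot: [[-0.194, 0.981, -0.002], [0.981, 0.194, -0.007], [-0.006, -0.003, -1.0]]
wrist_force: [-0.8, 5.1, 7.8]
opening: 0.0203
time: 14.0
eef_pos: [0.4489, 0.0589, 0.23]
tcp_rot: [[-0.195, 0.981, -0.001], [0.981, 0.195, -0.011], [-0.01, -0.003, -1.0]]
wrist_force: [3.1, -8.7, 1.7]
opening: 0.0205
time: 14.62
eef_pos: [0.4486, 0.0583, 0.2346]
tcp_rot: [[-0.195, 0.981, -0.001], [0.981, 0.195, -0.013], [-0.012, -0.003, -1.0]]
wrist_force: [8.1, -5.0, -15.2]
opening: 0.0208
[ 4.5 -0.6  7.6] 0.001 [448.5  56.3  79.6] 11.3 [  8.1  -5.  -15.2] 20.8 14.62 [ -7.   9. 117.  -1.  55. -18.]
```

```bash
python3 -m handwheel '[2,-0.7,3,0,4.5,-1.4,6,0,4.5,-1.4,6,0,4.5,-1.4,6,0,4.5,-1.4,6,0]'; python3 go.py 447 60.5 72 11.2; python3 -m handwheel '[10,0,0,0,20,0,2,0,23,0,3,0,23,0,3,0,23,0,3,0]';python3 go.py 447 60.5 72 11.2
```

```text
time: 15.25
eef_pos: [0.4477, 0.0606, 0.2293]
tcp_rot: [[-0.196, 0.981, 0.003], [0.98, 0.196, -0.017], [-0.018, -0.0, -1.0]]
wrist_force: [5.7, -11.3, -1.2]
opening: 0.0204
[ 2.8 -0.7  2.3] 0.002 [448.2  57.9  74.4] 11.3 [  5.7 -11.3  -1.2] 20.4 15.25 [ -7.   9. 117.  -1.  54. -18.]
time: 15.88
eef_pos: [0.4443, 0.0815, 0.2273]
tcp_rot: [[-0.197, 0.98, 0.006], [0.98, 0.198, -0.022], [-0.023, 0.002, -1.0]]
wrist_force: [1.1, -10.4, 9.2]
opening: 0.0207
[-17.5  -1.8   0.7] 0.003 [445.3  78.1  72.3] 11.4 [  1.1 -10.4   9.2] 20.7 15.88 [ -4.   9. 117.  -2.  53. -15.]
```

```bash
python3 -m handwheel '[-10,0,-2,0,-20,0,-3,0,-30,0,-2.5,0,-38,0,-1,0,-41,0,0,0]'; python3 -m handwheel '[-1,0,0,0,-2,0,0,0,-2,0,0,0,-2,0,0,0,-2,0,0,0]'; python3 -m handwheel '[-1,0,0,0,-2,0,0,0,-2,0,0,0,-2,0,0,0,-2,0,0,0]';  python3 go.py 447 60.5 72 11.2
```

```text
time: 16.5
eef_pos: [0.4512, 0.043, 0.2274]
tcp_rot: [[-0.195, 0.981, 0.002], [0.981, 0.195, -0.016], [-0.016, -0.001, -1.0]]
wrist_force: [-2.1, 19.3, 9.0]
opening: 0.0208
time: 17.12
eef_pos: [0.4513, 0.0421, 0.2272]
tcp_rot: [[-0.195, 0.981, 0.002], [0.981, 0.195, -0.013], [-0.013, -0.001, -1.0]]
wrist_force: [3.6, 8.4, 0.6]
opening: 0.0203
time: 17.75
eef_pos: [0.4514, 0.0413, 0.2271]
tcp_rot: [[-0.194, 0.981, 0.001], [0.981, 0.194, -0.01], [-0.01, -0.001, -1.0]]
wrist_force: [2.8, 10.1, 1.8]
opening: 0.0206
[21.2 -0.5 -0.1] -0.0 [451.6  39.8  72.2] 11.2 [ 2.8 10.1  1.8] 20.6 17.75 [-10.  10. 117.  -1.  54. -20.]
```

```bash
python3 -m handwheel '[8,-0.5,-2,0,16,-0.5,-3,0,21,-0.5,-4,0,20,-0.5,-5,0,20,-0.5,-6,0]'; python3 go.py 447 60.5 72 11.2;python3 -m handwheel '[0,0,-1,0,0,0,-2,0,0,0,-3,0,0,0,-4,0,0,0,-5,0]'; python3 go.py 447 60.5 72 11.2
```

```text
time: 18.38
eef_pos: [0.4475, 0.06, 0.2325]
tcp_rot: [[-0.194, 0.981, 0.003], [0.981, 0.194, -0.012], [-0.013, 0.001, -1.0]]
wrist_force: [7.4, -6.1, -10.6]
opening: 0.0205
[ 2.6 -0.5  5.5] 0.0 [448.   58.1  77.5] 11.2 [  7.4  -6.1 -10.6] 20.5 18.38 [ -7.   9. 117.  -1.  54. -18.]
time: 19.0
eef_pos: [0.4473, 0.0597, 0.2361]
tcp_rot: [[-0.194, 0.981, 0.004], [0.981, 0.194, -0.013], [-0.014, 0.001, -1.0]]
wrist_force: [9.4, -2.4, -19.0]
opening: 0.0206
[ 3.2 -0.4  9. ] 0.0 [447.9  57.6  81.1] 11.2 [  9.4  -2.4 -19. ] 20.6 19.0 [ -7.   8. 117.  -1.  55. -18.]
```

```bash
python3 -m handwheel '[0,0,2,0,0,0,4,0,1,0,6,0,1,0,7,0,1,0,7,0]'; python3 -m handwheel '[0,0,0,0,0,0,0,0,0,0,0,0,0,0,0,0,0,0,0,0]' -1;python3 -m handwheel '[0,0,-60,0,50,0,-90,0,110,0,-90,0,170,0,-90,0,220,0,-90,0]'; python3 - <<'E'
from h import *
a=[]
for n,(v,u) in dict(side=(190,190),top=(220,245)).items():
    p,X=grab(n); a.append(cv2.resize(cv2.cvtColor(p[v:v+100,u:u+90],cv2.COLOR_RGB2BGR),None,fx=4.4,fy=5,interpolation=2))
    m=roi(X,190,190,295,300) if n=="side" else roi(X,240,222,342,282)
    z=X[...,2];c,l,st,ce=cv2.connectedComponentsWithStats((m&(z>.055)&(z<.1)).astype(np.uint8))
    for i in range(1,c):
        if st[i,4]>9:q=X[l==i];print(n,st[i,4],ce[i].round(1),rect(q),q[:,2].max().round(4))
cv2.imwrite("pics/s3.png",np.hstack(a))
E
```

```text
time: 19.62
eef_pos: [0.4473, 0.0604, 0.2291]
tcp_rot: [[-0.194, 0.981, 0.005], [0.981, 0.194, -0.014], [-0.015, 0.002, -1.0]]
wrist_force: [3.7, -3.4, 0.8]
opening: 0.0206
time: 20.25
eef_pos: [0.4472, 0.0604, 0.2291]
tcp_rot: [[-0.194, 0.981, 0.005], [0.981, 0.194, -0.014], [-0.014, 0.002, -1.0]]
wrist_force: [0.2, -0.7, -0.2]
opening: 0.0852
time: 20.88
eef_pos: [0.4033, 0.2794, 0.3162]
tcp_rot: [[-0.195, 0.981, 0.005], [0.981, 0.195, -0.013], [-0.014, 0.002, -1.0]]
wrist_force: [1.2, -0.6, 0.1]
opening: 0.0851
side 146 [227.5 213.7] (array([450.3,  48.6]), array([20.4, 21.2]), 52.9) 0.0874
side 162 [239.4 231.7] (array([461.9,  -9.1]), array([23.8, 20.2]), 88.0) 0.0873
side 177 [253.9 254.1] (array([475.7, -78.2]), array([21.3, 19.7]), 75.7) 0.0874
top 59 [316.8 246.8] (array([473.8, -74.9]), array([21.1, 19.7]), 74.0) 0.0918
top 56 [290.4 251.8] (array([459.9,  -6.4]), array([20.5, 18.1]), 0.1) 0.094
top 64 [267.5 256.6] (array([447.9,  53.4]), array([18.1, 24.5]), 0.3) 0.0919
```

View pics/s3.png

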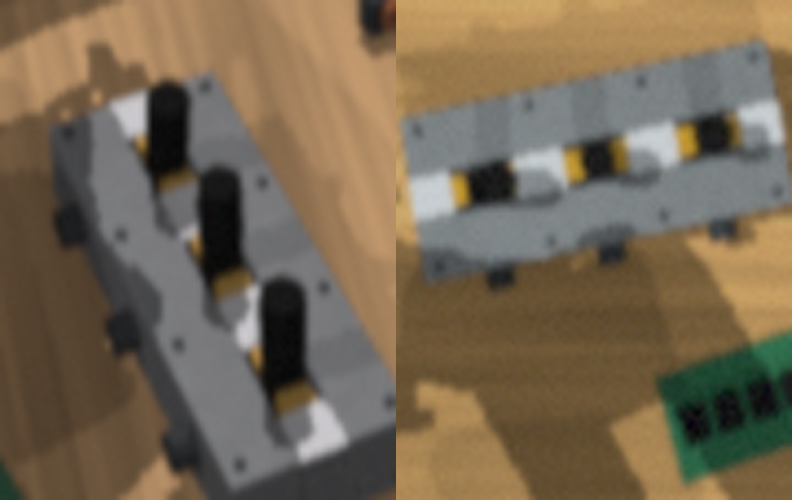

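The crop shows bung2 leaning towards -y with its knob at y≈52. The +y lip, at top-view crop x 453-468, has hardly moved. So the knob slipped in the pads on the +y strokes. I'll regrasp centred and push further to +y.

```bash
python3 go.py 449 52.5 72 11.2
```

```text
[-230.1   -0.5   92. ] 0.005 [403.3 279.2 161. ] 11.5 [-0.2 -1.3  0.2] 85.1 20.98 [ 21.   6. 109.  -1.  66.  10.]
```

```bash
python3 -m handwheel '[-60,0,0,0,-120,0,0,0,-180,0,0,0,-228,0,20,0.005,-229,-0.5,40,0.005]' >/dev/null; python3 go.py 449 52.5 72 11.2
```

```text
[ 3.  -0.5 52. ] -0.005 [449.7  50.4 124.1] 10.9 [ 0.6 -0.1  0.8] 85.4 21.6 [ -8.   4. 116.  -1.  60. -19.]
```

```bash
python3 -m handwheel '[3,-0.5,20,0,3,-0.5,40,0,3,-0.5,52,0,3,-0.5,52,0,3,-0.5,52,0]' >/dev/null;  python3 -m handwheel '[0,0,0,0,0,0,0,0,0,0,0,0,0,0,0,0,0,0,0,0]' 1; python3 go.py 449 52.5 72 11.2; python3 -m handwheel '[5,0,-0.5,0,10,0,-1,0,16,0,-0.5,0,22,0,0.5,0,28,0,2,0]' ; python3 go.py 449 52.5 72 11.2
```

```text
time: 22.85
eef_pos: [0.4484, 0.0545, 0.2279]
tcp_rot: [[-0.189, 0.982, 0.007], [0.982, 0.189, -0.014], [-0.015, 0.005, -1.0]]
wrist_force: [-1.0, -0.6, 4.4]
opening: 0.0206
[ 0.3 -0.5  0.9] -0.005 [449.6  52.4  72.9] 10.9 [-1.  -0.6  4.4] 20.6 22.85 [ -8.   9. 117.  -1.  53. -18.]
time: 23.48
eef_pos: [0.4447, 0.0809, 0.2267]
tcp_rot: [[-0.19, 0.982, 0.012], [0.982, 0.19, -0.018], [-0.02, 0.009, -1.0]]
wrist_force: [0.5, -9.8, 6.1]
opening: 0.0207
[-25.7  -2.5   0.2] -0.004 [446.6  78.2  71.7] 11.0 [ 0.5 -9.8  6.1] 20.7 23.48 [ -4.   9. 117.  -1.  53. -15.]
```

```bash
python3 -m handwheel '[2,0,0.3,0,4,0,1,0,4,0,1,0,4,0,1,0,4,0,1,0]'; python3 go.py 446 61 72 11.2;  python3 -m handwheel '[-6,0,-3,0,-12,0,-5,0,-19,0,-6,0,-19,0,-7,0,-19,0,-8,0]'; python3 go.py 446 61 72 11.2; python3 -m handwheel '[0,0,-1,0,0,0,-2,0,0,0,-3,0,0,0,-4,0,0,0,-5,0]'; python3 go.py 446 61 72 11.2
```

```text
time: 24.1
eef_pos: [0.4445, 0.0835, 0.2263]
tcp_rot: [[-0.191, 0.982, 0.013], [0.981, 0.191, -0.022], [-0.024, 0.009, -1.0]]
wrist_force: [-1.0, -11.8, 6.7]
opening: 0.0205
[-18.7  -4.2  -0.3] -0.003 [446.5  80.2  71.3] 11.0 [ -1.  -11.8   6.7] 20.5 24.1 [ -4.   9. 117.  -1.  53. -14.]
time: 24.72
eef_pos: [0.4469, 0.0661, 0.2335]
tcp_rot: [[-0.19, 0.982, 0.01], [0.982, 0.19, -0.019], [-0.02, 0.006, -1.0]]
wrist_force: [0.5, 5.4, -6.7]
opening: 0.0203
[-1.6 -2.8  6.6] -0.004 [448.4  63.3  78.6] 11.0 [ 0.5  5.4 -6.7] 20.3 24.73 [ -6.   9. 117.  -1.  54. -17.]
time: 25.35
eef_pos: [0.4459, 0.0666, 0.2375]
tcp_rot: [[-0.19, 0.982, 0.008], [0.982, 0.19, -0.017], [-0.018, 0.004, -1.0]]
wrist_force: [0.3, 5.7, -10.8]
opening: 0.0203
[-2.5 -1.7 10.6] -0.004 [447.1  63.9  82.6] 10.9 [  0.3   5.7 -10.8] 20.3 25.35 [ -6.   8. 117.  -1.  55. -17.]
```

```bash
python3 -m handwheel '[-6,0,-1,0,-12,0,-1,0,-18,0,-1,0,-22,0,-0.5,0,-24,0,0,0]';python3 -m handwheel '[6,0,-2,0,12,0,-3,0,20,0,-4,0,20,0,-5,0,20,0,-6,0]'; python3 go.py 446 61 72 11.2;python3 -m handwheel '[0,0,-1,0,0,0,-2,0,0,0,-3,0,0,0,-4,0,0,0,-5,0]'; python3 go.py 446 61 72 11.2
```

```text
time: 25.98
eef_pos: [0.4504, 0.0438, 0.2384]
tcp_rot: [[-0.189, 0.982, 0.007], [0.982, 0.189, -0.015], [-0.016, 0.004, -1.0]]
wrist_force: [-2.2, 13.4, 5.0]
opening: 0.0204
time: 26.6
eef_pos: [0.4472, 0.0624, 0.2445]
tcp_rot: [[-0.19, 0.982, 0.01], [0.982, 0.19, -0.018], [-0.02, 0.006, -1.0]]
wrist_force: [1.1, -5.1, -8.0]
opening: 0.0205
[ 2.2 -2.5 17.4] -0.005 [448.7  59.6  89.5] 10.9 [ 1.1 -5.1 -8. ] 20.5 26.6 [ -7.   7. 117.  -1.  55. -17.]
time: 27.22
eef_pos: [0.4476, 0.0625, 0.25]
tcp_rot: [[-0.19, 0.982, 0.011], [0.982, 0.19, -0.018], [-0.02, 0.007, -1.0]]
wrist_force: [0.6, -2.5, -1.3]
opening: 0.0205
[ 2.5 -3.1 23. ] -0.005 [449.3  59.6  95.1] 10.9 [ 0.6 -2.5 -1.3] 20.5 27.23 [ -7.   7. 116.  -1.  56. -17.]
```

It's free and rising with almost no force, so I'll draw it on up.

```bash
python3 -m handwheel '[0,0,-4,0,0,0,-8,0,0,0,-14,0,0,0,-22,0,0,0,-30,0]'; python3 -m handwheel '[0,0,-10,0,0,0,-25,0,0,0,-40,0,0,0,-55,0,0,0,-70,0]';python3 go.py 640 3 150 1.9; python3 - <<'E'
from h import *
p,X=grab("side")
cv2.imwrite("pics/s4.png",cv2.resize(cv2.cvtColor(p[110:290,160:300],cv2.COLOR_RGB2BGR),None,fx=3,fy=3))
E
```

```text
time: 27.85
eef_pos: [0.4473, 0.0631, 0.2807]
tcp_rot: [[-0.19, 0.982, 0.011], [0.982, 0.19, -0.018], [-0.02, 0.007, -1.0]]
wrist_force: [-0.0, 0.3, -0.4]
opening: 0.0205
time: 28.48
eef_pos: [0.4465, 0.0644, 0.3519]
tcp_rot: [[-0.19, 0.982, 0.012], [0.982, 0.19, -0.018], [-0.02, 0.008, -1.0]]
wrist_force: [0.3, 0.1, 0.3]
opening: 0.0204
[-92.9 176.7  50.2] 0.158 [448.3  61.5 197. ] 10.9 [0.3 0.1 0.3] 20.4 28.48 [ -7.  -3. 112.  -1.  70. -17.]
```

View pics/s4.png

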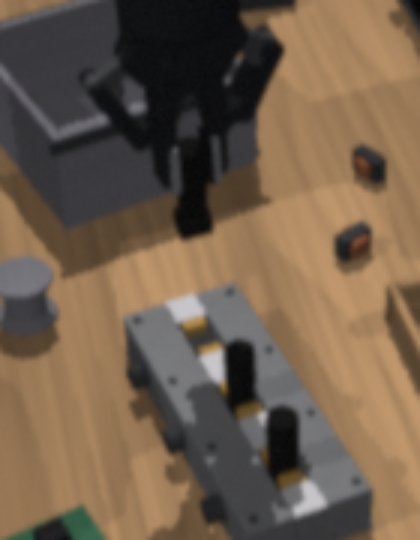

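The bung hangs vertical in the hand and the third well is empty. Next I'll lay it down in the tray.

```bash
python3 go.py 624 -35 150 1.9; python3 -m handwheel '[-40,40,5,0.06,-75,80,10,0.12,-105,115,20,0.158,-128,150,30,0.158,-128,155,40,0.158]' >/dev/null;python3 go.py 624 -35 78 1.9
```

```text
[-126.8  152.5   53.2] 0.158 [449.5  61.5 198.9] 11.0 [ 1.1 -0.   1.8] 20.5 28.52 [ -7.  -3. 112.  -1.  70. -17.]
[ 3.8 -5.4 84.5] -0.002 [628.3 -37.  162.6] 1.8 [-0.5  0.1 -0.4] 20.4 29.15 [-14.  21.  89.  -1.  69. -15.]
```

```bash
python3 -m handwheel '[2,-4,30,0,2,-4,55,0,2,-4,70,0,2,-4,76,0,2,-4,81,0]'; python3 go.py 624 -35 74 1.9; python3 -m handwheel '[8,0,1,0,16,0,4,0,24,0,8,0,31,0,14,0,37,0,20,0]';python3 go.py 624 -35 74 1.9
```

```text
time: 29.78
eef_pos: [0.6234, -0.0336, 0.2371]
tcp_rot: [[-0.031, 0.999, 0.016], [0.999, 0.032, -0.019], [-0.02, 0.016, -1.0]]
wrist_force: [0.3, -0.3, -0.2]
opening: 0.0206
[ 1.9 -2.   8.1] -0.001 [625.9 -36.7  82.2] 1.8 [ 0.3 -0.3 -0.2] 20.6 29.77 [-14.  27.  91.  -1.  60. -15.]
time: 30.4
eef_pos: [0.6269, 0.0013, 0.2253]
tcp_rot: [[-0.032, 0.999, 0.03], [0.999, 0.033, -0.026], [-0.027, 0.029, -0.999]]
wrist_force: [-15.1, -9.6, 58.1]
opening: 0.0201
[-32.1  -8.5  -2.9] 0.0 [631.5  -2.7  70.5] 1.9 [-15.1  -9.6  58.1] 20.1 30.4 [-10.  28.  92.  -1.  58. -12.]
```

```bash
python3 -m handwheel '[0,-2,-4,0,0,-4,-8,0,0,-6,-10,0,0,-6,-10,0,0,-6,-10,0]'; python3 - <<'E'
from h import *
p,X=grab("side")
cv2.imwrite("pics/s5.png",cv2.resize(cv2.cvtColor(p[130:280,270:400],cv2.COLOR_RGB2BGR),None,fx=4,fy=4))
E
```

```text
time: 31.02
eef_pos: [0.6203, 0.0014, 0.2344]
tcp_rot: [[-0.032, 0.999, 0.029], [0.999, 0.033, -0.026], [-0.027, 0.028, -0.999]]
wrist_force: [1.0, -0.6, -0.9]
opening: 0.0203
```

View pics/s5.png

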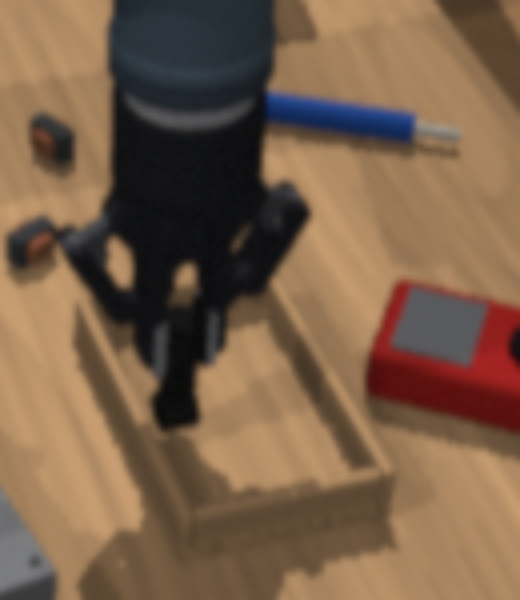

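```bash
python3 -m handwheel '[0,0,0,0,0,0,0,0,0,0,0,0,0,0,0,0,0,0,0,0]' -1; python3 -m handwheel '[0,-10,-40,0,0,-50,-80,0,0,-100,-80,0,0,-150,-80,0,0,-170,-80,0]'; python3 - <<'E'
from h import *
for n in("side","top"):
    p,X=grab(n,n+"6")
    m=roi(X,*((280,190,375,275) if n=="side" else (258,162,318,204)))&(p.max(2)<60)&(X[...,2]>.008)
    print(n,m.sum(),rect(X[m]),np.median(X[m][:,2]))
E
python3 go.py 461 -7 72 11.2
```

```text
time: 31.7
eef_pos: [0.6204, 0.0014, 0.2346]
tcp_rot: [[-0.032, 0.999, 0.029], [0.999, 0.033, -0.026], [-0.027, 0.028, -0.999]]
wrist_force: [-0.3, 0.1, -0.5]
opening: 0.0855
time: 32.33
eef_pos: [0.4458, -0.0018, 0.3094]
tcp_rot: [[-0.032, 0.999, 0.028], [0.999, 0.033, -0.026], [-0.027, 0.027, -0.999]]
wrist_force: [-0.1, -0.1, 0.4]
opening: 0.0852
side 269 (array([626.2,  41.6]), array([86.5, 25.7]), 88.5) 0.025986575494170827
top 169 (array([624.1,  43.1]), array([17.5, 75.1]), 2.1) 0.0305301352386612
[ 0.8  7.8 83. ] -0.163 [450.9  -5.9 154.7] 1.9 [-0.5 -0.4  0.6] 85.6 32.42 [-15.  -0. 116.  -1.  63. -17.]
```

Bung2 lies flat in the tray along y at x≈625. Now bung1.

```bash
python3 -m handwheel '[0,4,0,-0.08,0.8,7.8,20,-0.163,0.8,7.8,45,-0.163,0.8,7.8,70,-0.163,0.8,7.8,83,-0.163]' >/dev/null; python3 go.py 460.5 -7 72 11.2
```

```text
[ 0.1 -0.8 -1.1] 0.0 [461.4  -7.   70.9] 11.2 [ 0.8 -0.   1.3] 85.2 33.05 [-15.  10. 117.  -1.  52. -25.]
```

```bash
python3 -m handwheel '[0,-0.5,0,0,0,-0.5,0,0,0,-0.5,0,0,0,-0.5,0,0,0,-0.5,0,0]' 1; python3 go.py 460.5 -7 72 11.2; python3 -m handwheel '[-6,0,-1,0,-12,0,-0.5,0,-18,0,0.5,0,-22,0,1.5,0,-23,0,2,0]';python3 -m handwheel '[-1,0,0,0,-2,0,0,0,-2,0,0,0,-2,0,0,0,-2,0,0,0]'; python3 go.py 460.5 -7 72 11.2
```

```text
time: 33.67
eef_pos: [0.4572, -0.0032, 0.2267]
tcp_rot: [[-0.194, 0.981, 0.029], [0.981, 0.195, -0.026], [-0.031, 0.024, -0.999]]
wrist_force: [0.1, 0.7, 5.6]
opening: 0.0205
[ 0.5 -1.2 -0.3] 0.0 [461.7  -7.3  71.8] 11.2 [0.1 0.7 5.6] 20.5 33.67 [-15.  10. 117.  -1.  52. -25.]
time: 34.3
eef_pos: [0.4612, -0.0243, 0.2255]
tcp_rot: [[-0.193, 0.981, 0.027], [0.981, 0.194, -0.021], [-0.026, 0.023, -0.999]]
wrist_force: [-3.5, 14.2, 13.3]
opening: 0.0206
time: 34.92
eef_pos: [0.4612, -0.0247, 0.2256]
tcp_rot: [[-0.192, 0.981, 0.026], [0.981, 0.193, -0.017], [-0.022, 0.023, -1.0]]
wrist_force: [0.1, 11.4, 7.0]
opening: 0.0207
[20.9 -0.7 -1.8] -0.001 [465.3 -27.4  70.7] 11.1 [ 0.1 11.4  7. ] 20.7 34.92 [-18.  10. 116.  -1.  52. -28.]
```

```bash
python3 -m handwheel '[-1,0,-0.3,0,-3,0,-0.3,0,-3,0,0,0,-3,0,0,0,-3,0,0,0]'; python3 go.py 460.5 -7 72 11.2; python3 -m handwheel '[10,0,-2.5,0,20,0,-3.5,0,30,0,-3,0,40,0,-1.5,0,45,0,0,0]';python3 -m handwheel '[1,0,0,0,2,0,0,0,3,0,0,0,3,0,0,0,3,0,0,0]'; python3 go.py 460.5 -7 72 11.2
```

```text
time: 35.55
eef_pos: [0.4614, -0.0259, 0.2256]
tcp_rot: [[-0.192, 0.981, 0.025], [0.981, 0.192, -0.013], [-0.017, 0.022, -1.0]]
wrist_force: [0.9, 13.1, 5.2]
opening: 0.0206
[21.4 -0.7 -1.7] -0.002 [465.3 -27.9  70.7] 11.1 [ 0.9 13.1  5.2] 20.6 35.55 [-18.  10. 116.  -0.  52. -29.]
time: 36.17
eef_pos: [0.4541, 0.0162, 0.2265]
tcp_rot: [[-0.193, 0.981, 0.029], [0.981, 0.194, -0.02], [-0.025, 0.025, -0.999]]
wrist_force: [-1.6, -17.2, 9.2]
opening: 0.0205
time: 36.8
eef_pos: [0.4541, 0.0172, 0.227]
tcp_rot: [[-0.194, 0.981, 0.031], [0.981, 0.195, -0.025], [-0.03, 0.025, -0.999]]
wrist_force: [-0.9, -13.1, 1.2]
opening: 0.0203
[-20.3  -2.3   0.7] 0.001 [458.8  13.4  72.1] 11.2 [ -0.9 -13.1   1.2] 20.3 36.8 [-13.   9. 117.  -1.  52. -23.]
```

```bash
python3 -m handwheel '[2,0,0.8,0,4,0,1.5,0,4,0,1.5,0,4,0,1.5,0,4,0,1.5,0]'; python3 -m handwheel '[-7,0,-3,0,-14,0,-4.5,0,-21,0,-5,0,-22,0,-6.5,0,-22,0,-8,0]'; python3 go.py 460.5 -7 72 11.2; python3 -m handwheel '[0,0,-1,0,0,0,-2,0,0,0,-3,0,0,0,-4,0,0,0,-5,0]'; python3 go.py 460.5 -7 72 11.2
```

```text
time: 37.42
eef_pos: [0.454, 0.0188, 0.2266]
tcp_rot: [[-0.195, 0.98, 0.032], [0.98, 0.196, -0.031], [-0.037, 0.025, -0.999]]
wrist_force: [-4.4, -16.7, 8.1]
opening: 0.0204
time: 38.05
eef_pos: [0.4567, -0.0012, 0.2341]
tcp_rot: [[-0.194, 0.981, 0.028], [0.98, 0.195, -0.027], [-0.032, 0.022, -0.999]]
wrist_force: [0.2, 7.7, -5.7]
opening: 0.0202
[-1.3 -1.1  7.3] 0.001 [461.1  -5.3  79.2] 11.3 [ 0.2  7.7 -5.7] 20.2 38.05 [-15.   9. 117.  -1.  53. -25.]
time: 38.67
eef_pos: [0.4562, -0.0007, 0.2388]
tcp_rot: [[-0.194, 0.981, 0.027], [0.98, 0.195, -0.026], [-0.031, 0.021, -0.999]]
wrist_force: [-0.8, 5.1, -3.6]
opening: 0.0206
[-1.9 -0.5 12. ] 0.001 [460.3  -4.7  84. ] 11.2 [-0.8  5.1 -3.6] 20.6 38.67 [-15.   8. 117.  -1.  53. -25.]
```

```bash
python3 -m handwheel '[-4,0,-2,0,-8,0,-4,0,-8,0,-6,0,-4,0,-9,0,-1,0,-12,0]'; python3 go.py 460.5 -7 72 11.2; python3 -m handwheel '[0,0,-4,0,0,0,-8,0,0,0,-14,0,0,0,-22,0,0,0,-30,0]';python3 -m handwheel '[0,0,-10,0,0,0,-25,0,0,0,-40,0,0,0,-55,0,0,0,-70,0]'; python3 go.py 656 -35 150 1.9
```

```text
time: 39.3
eef_pos: [0.4566, -0.0019, 0.2517]
tcp_rot: [[-0.194, 0.98, 0.029], [0.98, 0.195, -0.028], [-0.033, 0.023, -0.999]]
wrist_force: [0.9, -2.0, -0.5]
opening: 0.0205
[ 0.1 -1.3 24.8] 0.001 [461.1  -6.2  96.8] 11.3 [ 0.9 -2.  -0.5] 20.5 39.3 [-15.   7. 116.  -1.  55. -25.]
time: 39.92
eef_pos: [0.4558, -0.0011, 0.2823]
tcp_rot: [[-0.194, 0.98, 0.029], [0.98, 0.195, -0.028], [-0.033, 0.023, -0.999]]
wrist_force: [0.3, 0.6, -0.9]
opening: 0.0204
time: 40.55
eef_pos: [0.4537, 0.0009, 0.3535]
tcp_rot: [[-0.194, 0.98, 0.03], [0.98, 0.195, -0.028], [-0.033, 0.024, -0.999]]
wrist_force: [0.8, 0.9, 0.1]
opening: 0.0209
[-67.8 186.5  55.3] 0.163 [458.3  -3.4 198.6] 11.3 [0.8 0.9 0.1] 20.9 40.55 [-15.  -3. 112.  -1.  68. -25.]
```

```bash
python3 -m handwheel '[-20,45,0,0.06,-40,90,10,0.12,-55,135,20,0.163,-68,180,30,0.163,-68,187,45,0.163]' >/dev/null;python3 go.py 656 -35 79 1.9
```

```text
[ 3.  -5.2 81.3] 0.0 [658.7 -35.5 160.5] 1.9 [ 1.3 -0.1 -0.8] 20.5 41.17 [-13.  25.  85.  -1.  69. -14.]
```

```bash
python3 -m handwheel '[1,-4,30,0,1,-4,55,0,1,-4,70,0,1,-4,76,0,1,-4,80,0]'; python3 -m handwheel '[6,0,0,0,13,0,2,0,20,0,4,0,26,0,6,0,30,0,8,0]'; python3 go.py 656 -35 79 1.9
```

```text
time: 41.8
eef_pos: [0.6525, -0.0325, 0.2359]
tcp_rot: [[-0.032, 0.999, 0.032], [0.999, 0.033, -0.029], [-0.03, 0.031, -0.999]]
wrist_force: [-0.0, 0.3, -0.6]
opening: 0.0204
time: 42.42
eef_pos: [0.6518, -0.0021, 0.2268]
tcp_rot: [[-0.033, 0.999, 0.032], [0.999, 0.034, -0.029], [-0.03, 0.031, -0.999]]
wrist_force: [0.5, 0.4, -0.6]
opening: 0.0206
[-28.6  -1.5  -6.3] 0.001 [656.8  -6.6  71.9] 1.9 [ 0.5  0.4 -0.6] 20.6 42.42 [-10.  31.  88.  -1.  60. -11.]
```

```bash
python3 - <<'E'
from h import *
p,X=grab("side")
cv2.imwrite("pics/s7.png",cv2.resize(cv2.cvtColor(p[150:280,270:400],cv2.COLOR_RGB2BGR),None,fx=4,fy=4))
E
```

```text
(no output)
```

View pics/s7.png

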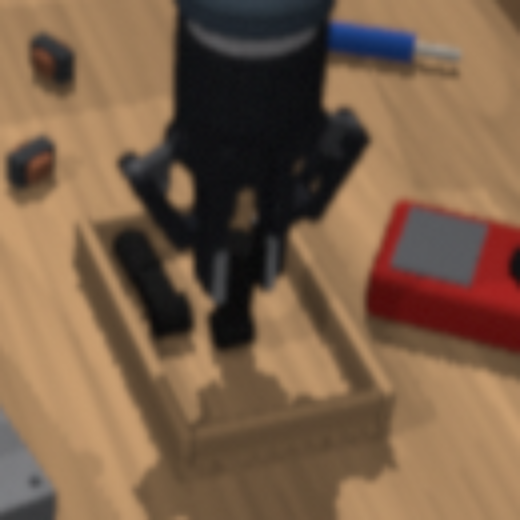

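The held bung is over the middle column with its foot just above the floor, and bung2 lies to its left. I'll nudge it down and towards +y, then release.

```bash
python3 -m handwheel '[3,0,1,0,6,0,2,0,9,0,3,0,12,0,5,0,14,0,6,0]'; python3 -m handwheel '[0,0,0,0,0,0,0,0,0,0,0,0,0,0,0,0,0,0,0,0]' -1; python3 -m handwheel '[0,-10,-40,0,0,-50,-80,0,0,-100,-80,0,0,-150,-80,0,-20,-180,-80,0]' >/dev/null; python3 - <<'E'
from h import *
for n in("side","top"):
    p,X=grab(n,n+"8")
    m=roi(X,*((280,190,375,275) if n=="side" else (258,162,318,204)))&(p.max(2)<60)&(X[...,2]>.008)
    m=m&(X[...,0]>.640);print(n,m.sum(),rect(X[m]),np.median(X[m][:,2]))
E
python3 go.py 474.5 -76 72 11.2
```

```text
time: 43.1
eef_pos: [0.6535, 0.0097, 0.2252]
tcp_rot: [[-0.033, 0.999, 0.038], [0.999, 0.034, -0.034], [-0.035, 0.037, -0.999]]
wrist_force: [-6.9, -10.4, 26.1]
opening: 0.0204
time: 43.72
eef_pos: [0.6533, 0.0098, 0.2247]
tcp_rot: [[-0.033, 0.999, 0.038], [0.999, 0.035, -0.034], [-0.035, 0.036, -0.999]]
wrist_force: [-0.8, 0.2, -0.1]
opening: 0.0853
side 220 (array([658.7,   6.6]), array([ 22. , 158.2]), 5.0) 0.026816749354772323
top 155 (array([659.1, -35.8]), array([18.3, 72.4]), 0.2) 0.03034752907838526
[-54.   -4.1  73.3] -0.162 [474.3 -19.4 143.5] 1.9 [-0.1  0.2 -0.6] 85.8 44.45 [-16.   4. 113.  -2.  61. -17.]
```

Bung1 lies flat at x≈659, y -72 to 0. Now bung0.

```bash
python3 -m handwheel '[-25,-2,0,-0.08,-54,-4,0,-0.162,-54,-4,25,-0.162,-54,-4,50,-0.162,-54,-4,72,-0.162]' >/dev/null; python3 go.py 474.5 -76 72 11.2
```

```text
[ 0.2 -0.9  0.6] -0.0 [475.4 -76.   72.7] 11.2 [ 0.7 -0.5  0.3] 85.1 45.08 [-23.  11. 114.  -1.  52. -33.]
```

```bash
python3 -m handwheel '[0,-0.5,0,0,0,-0.5,0,0,0,-0.5,0,0,0,-0.5,0,0,0,-0.5,0,0]' 1; python3 -m handwheel '[-6,0,-1,0,-12,0,-0.5,0,-18,0,0.5,0,-23,0,1.3,0,-25,0,1.5,0]';python3 -m handwheel '[-1,0,0,0,-3,0,-0.3,0,-3,0,-0.3,0,-3,0,-0.3,0,-3,0,-0.3,0]'; python3 -m handwheel '[-1,0,-0.3,0,-2,0,-0.3,0,-2,0,-0.3,0,-2,0,-0.3,0,-2,0,-0.3,0]' >/dev/null; python3 go.py 474.5 -76 72 11.2; python3 -m handwheel '[10,0,-2.5,0,20,0,-3.5,0,30,0,-3,0,40,0,-1.5,0,46,0,0,0]';python3 -m handwheel '[1,0,0.2,0,3,0,0.5,0,4,0,0.5,0,4,0,0.5,0,4,0,0.5,0]'; python3 go.py 474.5 -76 72 11.2
```

```text
time: 45.7
eef_pos: [0.4697, -0.071, 0.2286]
tcp_rot: [[-0.193, 0.981, 0.038], [0.98, 0.194, -0.035], [-0.041, 0.03, -0.999]]
wrist_force: [-1.8, 1.2, 5.6]
opening: 0.0201
time: 46.32
eef_pos: [0.4736, -0.0932, 0.2275]
tcp_rot: [[-0.192, 0.981, 0.034], [0.981, 0.193, -0.028], [-0.034, 0.028, -0.999]]
wrist_force: [-1.3, 13.4, 3.1]
opening: 0.0204
time: 46.95
eef_pos: [0.4736, -0.0941, 0.2275]
tcp_rot: [[-0.191, 0.981, 0.033], [0.981, 0.192, -0.023], [-0.029, 0.028, -0.999]]
wrist_force: [0.2, 12.3, 1.6]
opening: 0.02
[21.9 -0.   0.2] -0.003 [478.7 -97.5  72.7] 11.0 [1.1 9.5 0.1] 20.2 47.58 [-25.  12. 113.  -0.  52. -36.]
time: 48.2
eef_pos: [0.4667, -0.052, 0.2291]
tcp_rot: [[-0.192, 0.981, 0.038], [0.981, 0.193, -0.027], [-0.034, 0.032, -0.999]]
wrist_force: [-3.4, -14.1, 8.2]
opening: 0.0204
time: 48.82
eef_pos: [0.4663, -0.0504, 0.2295]
tcp_rot: [[-0.193, 0.981, 0.039], [0.98, 0.194, -0.034], [-0.04, 0.032, -0.999]]
wrist_force: [-2.5, -14.5, 1.0]
opening: 0.0204
[-20.3  -1.9   3.5] -0.0 [472.3 -55.6  74.7] 11.2 [ -2.5 -14.5   1. ] 20.4 48.83 [-20.  10. 115.  -1.  52. -31.]
```

```bash
python3 -m handwheel '[2,0,1,0,4,0,2.5,0,4,0,3,0,4,0,3,0,4,0,3,0]'; python3 -m handwheel '[-7,0,-3,0,-14,0,-4.5,0,-21,0,-5,0,-22,0,-6.5,0,-22,0,-8,0]'; python3 go.py 474.5 -76 72 11.2; python3 -m handwheel '[0,0,-1,0,0,0,-2,0,0,0,-3,0,0,0,-4,0,0,0,-5,0]'; python3 go.py 474.5 -76 72 11.2
```

```text
time: 49.45
eef_pos: [0.4663, -0.0491, 0.2286]
tcp_rot: [[-0.193, 0.98, 0.04], [0.98, 0.195, -0.04], [-0.047, 0.032, -0.998]]
wrist_force: [-7.9, -12.9, 14.6]
opening: 0.0204
time: 50.08
eef_pos: [0.4689, -0.0688, 0.2364]
tcp_rot: [[-0.193, 0.981, 0.036], [0.98, 0.194, -0.036], [-0.042, 0.029, -0.999]]
wrist_force: [-0.6, 6.7, -7.7]
opening: 0.0204
[-1.2 -0.7  9.6] 0.0 [474.6 -74.4  81.6] 11.2 [-0.6  6.7 -7.7] 20.4 50.08 [-22.  10. 114.  -1.  53. -33.]
time: 50.7
eef_pos: [0.4685, -0.0684, 0.2412]
tcp_rot: [[-0.193, 0.981, 0.036], [0.98, 0.194, -0.035], [-0.041, 0.028, -0.999]]
wrist_force: [-1.8, 4.5, -2.8]
opening: 0.0202
[-1.6 -0.4 14.5] 0.0 [474.  -73.8  86.4] 11.2 [-1.8  4.5 -2.8] 20.2 50.7 [-22.  10. 114.  -1.  53. -33.]
```

```bash
python3 -m handwheel '[-4,0,-2,0,-8,0,-4,0,-8,0,-6,0,-4,0,-9,0,-1,0,-12,0]' >/dev/null;  python3 go.py 474.5 -76 72 11.2;python3 -m handwheel '[0,0,-4,0,0,0,-8,0,0,0,-14,0,0,0,-22,0,0,0,-30,0]'|sed -n 4p;python3 -m handwheel '[0,0,-10,0,0,0,-25,0,0,0,-40,0,0,0,-55,0,0,0,-70,0]'|sed -n 4,5p; python3 go.py 687 -35 150 1.9
```

```text
[ 0.7 -1.3 27.4] 0.0 [474.9 -75.4  99.5] 11.2 [ 0.8 -0.9 -0.6] 20.6 51.33 [-22.   8. 114.  -1.  55. -33.]
wrist_force: [0.2, 0.2, 0.3]
wrist_force: [0.7, -0.2, -0.2]
opening: 0.0204
[ -3.5 217.2  58.1] 0.163 [471.1 -71.6 201.2] 11.2 [ 0.7 -0.2 -0.2] 20.4 52.58 [-22.  -1. 110.  -1.  68. -33.]
```

```bash
python3 -m handwheel '[5,45,0,0.06,12,90,10,0.12,20,135,20,0.163,30,180,30,0.163,34,217,45,0.163]' >/dev/null;python3 go.py 687 3 77 1.9
```

```text
[ 3.   2.8 85.1] 0.0 [680.9   3.2 162. ] 1.9 [-0.  -0.7  0.1] 20.6 53.2 [ -9.  27.  82.  -2.  69. -10.]
```

```bash
python3 -m handwheel '[3,3,30,0,3,3,55,0,3,3,70,0,3,3,78,0,3,3,83,0]'; python3 -m handwheel '[0,0,1.5,0,0,0,3,0,0,0,3,0,0,0,3,0,0,0,3,0]'; python3 go.py 687 3 77 1.9
```

```text
time: 53.82
eef_pos: [0.6812, 0.0089, 0.2344]
tcp_rot: [[-0.032, 0.999, 0.041], [0.999, 0.033, -0.038], [-0.039, 0.04, -0.998]]
wrist_force: [-0.3, 1.0, -1.0]
opening: 0.0204
time: 54.45
eef_pos: [0.6814, 0.0087, 0.2316]
tcp_rot: [[-0.032, 0.999, 0.041], [0.999, 0.033, -0.038], [-0.039, 0.04, -0.998]]
wrist_force: [0.7, 0.5, 0.1]
opening: 0.0203
[ 0.2 -0.8 -0.2] 0.0 [687.8   2.8  76.8] 1.9 [0.7 0.5 0.1] 20.3 54.45 [ -9.  33.  83.  -2.  61. -10.]
```

```bash
python3 -m handwheel '[0,0,0,0,0,0,0,0,0,0,0,0,0,0,0,0,0,0,0,0]' -1 >/dev/null; python3 -m handwheel '[0,0,-40,0,0,-50,-80,0,0,-110,-80,0,0,-170,-80,0,0,-230,-80,0]' >/dev/null; python3 - <<'E'
from h import *
for n in("side","top"):
    p,X=grab(n,n+"9")
    m=roi(X,*((280,190,375,275) if n=="side" else (258,162,318,204)))&(p.max(2)<60)&(X[...,2]>.008)
    m=m&(X[...,0]>.672);print(n,m.sum(),rect(X[m]),np.median(X[m][:,2]))
    z=X[...,2]
    m=(X[...,0]>.52)&(X[...,0]<.70)&(X[...,1]>.11)&(X[...,1]<.33)&(z>.012)&(z<.03)
    c,l,st,ce=cv2.connectedComponentsWithStats(m.astype(np.uint8))
    for i in range(1,c):
        if st[i,4]>20: q=X[l==i];print(n,'stray?',ce[i].round(0),rect(q),np.median(q[:,2]).round(4), p[l==i].mean(0).round())
a=cv2.imread("pics/top9.png");b=cv2.imread("pics/side9.png")
cv2.imwrite("pics/v9.png",np.hstack([cv2.resize(a[150:270,180:440],None,fx=1.54,fy=3.3),cv2.resize(b[140:280,260:380],None,fx=3,fy=2.83)]))
E
```

```text
side 250 (array([692.6, -29.1]), array([83. , 32.9]), 80.8) 0.0260554056477771
side stray? [283. 163.] (array([633. , 266.1]), array([21.8, 33.9]), 26.3) 0.0183 [66. 52. 45.]
side stray? [264. 190.] (array([560.3, 171. ]), array([25.6,  9.6]), 75.7) 0.0186 [81. 60. 49.]
top 159 (array([687.8, -37.2]), array([17.9, 70. ]), 1.1) 0.030290029494508888
top stray? [192. 190.] (array([631.8, 269.4]), array([23.8, 28.5]), 31.9) 0.0225 [84. 68. 56.]
top stray? [225. 220.] (array([547.5, 174. ]), array([24.7, 27.7]), 85.5) 0.0228 [100.  80.  65.]
```

View pics/v9.png

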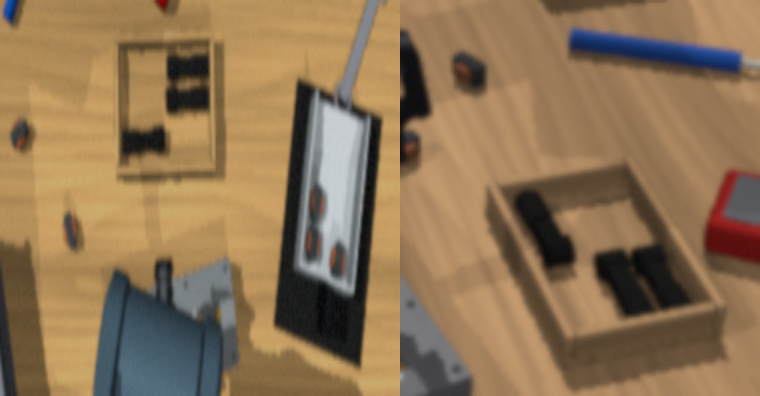

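All three bungs lie in the tray: (625,43), (659,-36) and (688,-37). Stray1 has been knocked to about (547,174). I'll get the strays' orientations.

```bash
python3 - <<'E'
from h import *
p=cv2.imread("pics/top9.png")
for (u,v) in((192,190),(225,220)):
    c=p[v-14:v+15,u-14:u+15].astype(int); g=cv2.resize(c.astype(np.uint8),None,fx=4,fy=4,interpolation=2)
    hsv=cv2.cvtColor(g,cv2.COLOR_BGR2HSV); 
    core=((hsv[...,2]<75)&(hsv[...,1]<120)); cop=((hsv[...,0]<11)&(hsv[...,1]>110)&(hsv[...,2]>60))
    for nm,m in(("core",core),("copper",cop),("both",core|cop)):
        c_,l,st,ce=cv2.connectedComponentsWithStats(m.astype(np.uint8))
        for i in range(1,c_):
            if st[i,4]>60:
                q=np.argwhere(l==i)[:,::-1]/4.+[u-14,v-14]
                P=np.array([ray("top",a,b,.022) for a,b in q]);print(nm,st[i,4],rect(P))
E
python3 go.py 547.5 174 20
```

```text
core 581 (array([631. , 265.8]), array([14. , 30.1]), 14.5)
copper 67 (array([625.5, 264.3]), array([ 4.3, 14.8]), 13.0)
both 647 (array([629.7, 265.4]), array([14.7, 29.4]), 22.4)
core 426 (array([546.9, 172.6]), array([27.9,  9.9]), 32.2)
both 426 (array([546.9, 172.6]), array([27.9,  9.9]), 32.2)
[175.3 102.8 121.2] 0 [ 4.466e+02 -1.000e-01  1.444e+02] 1.9 [ 0.3 -1.1 -0.2] 85.3 55.8 [-14.  -0. 117.  -2.  61. -15.]
```

```bash
python3 - <<'E'
from h import *
t=np.radians(-13.1);R=np.array([[np.cos(t),-np.sin(t)],[np.sin(t),np.cos(t)]]);o=np.array([576.5,-293.5])
for u,v in((386,211.6),(383.4,223.6),(399.6,228.8)):
    P=ray("top",u,v,.028)[:2]*1000;print(P.round(),(R.T@(P-o)).round())
for a in((12,22),(12,-18),(80,0),(-68,46),(-68,-46)):print(a,(o+R@a).round())
E
python3 go.py 547 173.5 60 32
```

```text
[ 572. -270.] [-9. 22.]
[ 539. -262.] [-43.  22.]
[ 525. -306.] [-47. -23.]
(12, 22) [ 593. -275.]
(12, -18) [ 584. -314.]
(80, 0) [ 654. -312.]
(-68, 46) [ 521. -233.]
(-68, -46) [ 500. -323.]
[173.3 103.5  81.3] -0.525 [ 4.466e+02 -1.000e-01  1.444e+02] 1.9 [ 0.3 -1.1 -0.2] 85.3 55.8 [-14.  -0. 117.  -2.  61. -15.]
```

```bash
python3 -m handwheel '[40,25,0,-0.13,80,50,0,-0.26,120,75,0,-0.39,173,103,20,-0.52,173,103,60,-0.525]' >/dev/null; python3 go.py 547 173.5 21 32
```

```text
[ 0.9 -5.3 61.7] 0.005 [549.5 177.7  82.8] 32.3 [-0.8 -0.5  0.7] 85.6 56.42 [  7.  21. 100.  -3.  57. -24.]
```

```bash
python3 -m handwheel '[1,-5,20,0,1,-5,40,0,1,-5,55,0,1,-5,61,0,1,-5,61,0]' >/dev/null; python3 -m handwheel '[0,0,0,0,0,0,0,0,0,0,0,0,0,0,0,0,0,0,0,0]' 1; python3 go.py 547 173.5 20 32; python3 -m handwheel '[0,0,-20,0,0,0,-50,0,0,0,-90,0,0,0,-130,0,0,0,-130,0]'; python3 go.py 574 -315.5 120 -13.1
```

```text
time: 57.68
eef_pos: [0.5417, 0.179, 0.1774]
tcp_rot: [[-0.533, 0.845, 0.041], [0.845, 0.534, -0.034], [-0.051, 0.016, -0.999]]
wrist_force: [-0.8, 0.1, 5.5]
opening: 0.0285
[ 0.5 -1.   2.5] 0.005 [548.1 173.7  22.6] 32.3 [-0.8  0.1  5.5] 28.5 57.67 [  7.  27. 101.  -3.  50. -23.]
time: 58.3
eef_pos: [0.5376, 0.1839, 0.3121]
tcp_rot: [[-0.533, 0.845, 0.049], [0.845, 0.534, -0.033], [-0.054, 0.024, -0.998]]
wrist_force: [0.2, -0.1, -0.4]
opening: 0.0289
[-430.8 -240.6   55.1] 0.792 [545.2 178.7 157.3] 32.3 [ 0.2 -0.1 -0.4] 28.9 58.3 [  8.  15.  98.  -2.  64. -24.]
```

```bash
python3 -m handwheel '[-50,-28,0,0.16,-100,-56,0,0.32,-150,-84,0,0.48,-200,-112,0,0.64,-250,-140,0,0.79]' >/dev/null; python3 go.py 574 -315.5 100 -13.1
```

```text
[-196.3   58.1   74.4] -0.003 [ 559.2 -108.8  167.1] -13.3 [0.7 0.3 0.6] 28.7 58.92 [-23.  13.  99.  -1.  65.  -9.]
```

```bash
python3 -m handwheel '[-50,15,0,0,-100,30,10,0,-150,45,25,0,-195,58,45,0,-196,58,74,0]' >/dev/null; python3 go.py 574 -315.5 33 -13.1
```

```text
[ 5.2 -4.3 67. ] -0.007 [ 573.7 -319.3  100.2] -13.5 [ 0.5 -0.2 -1. ] 28.4 59.55 [-40.  28.  88.   0.  61. -26.]
```

```bash
python3 -m handwheel '[4,-3,15,0,5,-4,30,0,5,-4,50,0,5,-4,60,0,5,-4,67,0]'; python3 go.py 574 -315.5 33 -13.1;  python3 -m handwheel '[0,0,0,0,0,0,0,0,0,0,0,0,0,0,0,0,0,0,0,0]' -0.05;python3 -m handwheel '[0,0,-20,0,0,0,-50,0,0,0,-80,0,0,0,-110,0,0,0,-110,0]' ; python3 go.py 631 266.5 120 17
```

```text
time: 60.18
eef_pos: [0.5668, -0.3102, 0.1872]
tcp_rot: [[0.234, 0.971, 0.049], [0.972, -0.232, -0.035], [-0.022, 0.056, -0.998]]
wrist_force: [0.7, 0.3, 0.0]
opening: 0.0286
[-0.1 -0.4 -0.6] -0.006 [ 574.4 -315.5   32.5] -13.5 [0.7 0.3 0. ] 28.6 60.17 [-39.  33.  90.   0.  54. -26.]
time: 60.8
eef_pos: [0.5669, -0.3102, 0.1874]
tcp_rot: [[0.234, 0.971, 0.049], [0.972, -0.232, -0.035], [-0.022, 0.056, -0.998]]
wrist_force: [-0.1, -0.4, 0.1]
opening: 0.0448
time: 61.42
eef_pos: [0.5625, -0.3071, 0.302]
tcp_rot: [[0.234, 0.971, 0.055], [0.972, -0.232, -0.04], [-0.026, 0.063, -0.998]]
wrist_force: [0.3, -0.6, 0.4]
opening: 0.0448
[578.2 -77.9   7.6] -0.531 [ 571.  -313.3  147.3] -13.4 [ 0.3 -0.6  0.4] 44.8 61.42 [-39.  23.  88.   0.  65. -26.]
```

```bash
python3 -m handwheel '[60,-8,0,-0.13,120,-16,0,-0.26,180,-24,0,-0.4,240,-32,0,-0.53,300,-40,0,-0.53]' -1 >/dev/null; python3 go.py 631 266.5 100 17
```

```text
[258.1 107.3  27.3] 0.0 [601.8 -10.5 136.8] 17.0 [-0.1 -0.3 -0.3] 85.7 62.05 [-11.  19.  96.  -2.  62. -28.]
```

```bash
python3 -m handwheel '[58,24,0,0,116,48,0,0,174,72,0,0,230,96,10,0,258,107,20,0]' >/dev/null; python3 - <<'E'
from h import *
for n in("side","top"):
    p,X=grab(n);z=X[...,2]
    m=(X[...,0]>.57)&(X[...,0]<.70)&(X[...,1]>.2)&(X[...,1]<.33)&(z>.012)&(z<.03)
    c,l,st,ce=cv2.connectedComponentsWithStats(m.astype(np.uint8))
    for i in range(1,c):
        if st[i,4]>20: q=X[l==i];print(n,rect(q))
E
python3 go.py 631 266.5 21 17
```

```text
side (array([634.4, 265.5]), array([25. , 33.6]), 27.9)
top (array([632.4, 269.3]), array([25.2, 29.5]), 28.9)
[ 0.3 -1.7 84. ] 0.004 [628.3 270.  104.9] 17.3 [-0.3 -0.8 -1.1] 85.0 62.77 [15. 31. 82. -3. 64. -1.]
```

```bash
python3 -m handwheel '[0,0,25,-0.07,0,0,50,-0.07,0,0,72,-0.07,0,0,83,-0.07,0,0,83,-0.07]' >/dev/null; python3 go.py 632 267.3 21 21
```

```text
[1.2 0.3 0.1] 0.004 [632.2 266.1  21.2] 21.2 [-0.7  0.4 -0.1] 85.6 63.4 [14. 38. 83. -3. 57. -5.]
```

```bash
python3 -m handwheel '[1,0,0,0,1,0,0,0,1,0,0,0,1,0,0,0,1,0,0,0]' 1; python3 go.py 632 267.3 21 21; python3 -m handwheel '[0,0,-20,0,0,0,-50,0,0,0,-90,0,0,0,-120,0,0,0,-120,0]'; python3 go.py 608.5 -292.5 140 77
```

```text
time: 64.03
eef_pos: [0.6246, 0.2734, 0.1768]
tcp_rot: [[-0.36, 0.932, 0.051], [0.931, 0.362, -0.039], [-0.055, 0.034, -0.998]]
wrist_force: [-0.2, -0.2, 5.4]
opening: 0.0225
[ 0.3 -0.5  1.1] 0.004 [632.5 267.3  22.1] 21.2 [-0.2 -0.2  5.4] 22.5 64.03 [14. 38. 83. -3. 57. -5.]
time: 64.65
eef_pos: [0.6193, 0.2786, 0.3011]
tcp_rot: [[-0.36, 0.931, 0.058], [0.931, 0.362, -0.037], [-0.056, 0.041, -0.998]]
wrist_force: [-0.0, -0.3, 0.3]
opening: 0.0229
[-519.  -223.5   26.5] -0.973 [628.3 272.8 146.5] 21.3 [-0.  -0.3  0.3] 22.9 64.65 [15. 28. 81. -3. 68. -5.]
```

```bash
python3 -m handwheel '[-55,-24,0,-0.16,-110,-48,0,-0.32,-165,-72,0,-0.48,-220,-96,0,-0.64,-270,-116,0,-0.8]' >/dev/null; python3 go.py 608.5 -292.5 120 77
```

```text
[ -94.3 -251.5   45.5] -0.17 [616.2 -22.6 156. ] 67.3 [ 1.2 -0.  -0. ] 22.5 65.28 [-12.  19.  93.  -2.  64. -79.]
```

```bash
python3 -m handwheel '[-19,-55,0,-0.08,-38,-110,0,-0.17,-57,-165,0,-0.17,-80,-220,10,-0.17,-94,-251,30,-0.17]' >/dev/null; python3 - <<'E'
from h import *
p,X=grab("side");z=X[...,2]
m=roi(X,262,310,400,400)&(z>.038)&(z<.06);print(rect(X[m]))
m=roi(X,262,310,400,400)&(z>.068)&(z<.1);print(rect(X[m]))
E
python3 go.py 608.5 -292.5 33 77
```

```text
(array([ 561.2, -291.9]), array([ 99.6, 192.6]), 76.7)
(array([ 484.6, -273.2]), array([15. , 35.6]), 76.5)
[ 3.9  7.9 98.5] -0.004 [ 605.3 -297.4  131.7] 76.7 [-2.4 -1.6 -3. ] 22.8 65.95 [ -36.   27.   85.    0.   64. -113.]
```

Tote hasn't moved. Lowering.

```bash
python3 -m handwheel '[4,8,25,0,4,8,50,0,4,8,70,0,4,8,88,0,4,8,98,0]'; python3 go.py 608.5 -292.5 33 77;  python3 -m handwheel '[0,0,0,0,0,0,0,0,0,0,0,0,0,0,0,0,0,0,0,0]' 0.1;python3 -m handwheel '[0,0,-20,0,0,0,-50,0,0,0,-80,0,-40,0,-110,0,-90,0,-110,0]' ; python3 go.py 484.3 -272 120 77
```

```text
time: 66.58
eef_pos: [0.6, -0.2863, 0.1868]
tcp_rot: [[-0.972, 0.229, 0.052], [0.227, 0.973, -0.037], [-0.059, -0.024, -0.998]]
wrist_force: [0.3, -0.3, -0.5]
opening: 0.0227
[-0.5 -0.5 -0.8] -0.004 [ 608.2 -292.    32.1] 76.8 [ 0.3 -0.3 -0.5] 22.7 66.58 [ -36.   35.   87.    0.   55. -113.]
time: 67.2
eef_pos: [0.6001, -0.2863, 0.1872]
tcp_rot: [[-0.972, 0.229, 0.053], [0.227, 0.973, -0.037], [-0.06, -0.024, -0.998]]
wrist_force: [-0.5, -0.4, 0.2]
opening: 0.0382
time: 67.82
eef_pos: [0.6833, -0.3035, 0.3091]
tcp_rot: [[-0.971, 0.23, 0.06], [0.228, 0.973, -0.042], [-0.068, -0.027, -0.997]]
wrist_force: [-0.0, -0.8, 0.8]
opening: 0.0385
[213.3  -9.9  20.5] -0.005 [ 692.5 -310.   154.5] 76.7 [-0.  -0.8  0.8] 38.5 67.83 [ -33.   35.   70.   -0.   71. -110.]
```

```bash
python3 -m handwheel '[50,-2,0,0,100,-5,0,0,150,-7,0,0,200,-10,10,0,212,-10,20,0]' -1 >/dev/null; python3 go.py 484.5 -272 68 77
```

```text
[ 2.3  1.3 53. ] -0.006 [ 483.3 -271.6  121.1] 76.7 [ 0.8  0.1 -0.5] 85.2 68.45 [ -42.   14.  104.    1.   58. -119.]
```

```bash
python3 -m handwheel '[2,1,20,0,2,1,35,0,2,1,47,0,2,1,53,0,2,1,53,0]' >/dev/null; python3 go.py 484.5 -272 68 77;  python3 -m handwheel '[0,0,0,0,0,0,0,0,0,0,0,0,0,0,0,0,0,0,0,0]' 1;  python3 -m handwheel '[0,0,-1,0,0,0,-3,0,0,0,-6,0,0,0,-9,0,0,0,-12,0]'; python3 - <<'E'
from h import *
p,X=grab("side");z=X[...,2]
m=roi(X,262,310,400,400)&(z>.038)&(z<.075);q=X[m&(X[...,0]>.51)];print(rect(q))
for a in(.51,.54,.57,.60,.63):
    s=q[(abs(q[:,0]-a)<.015)];print(a,len(s),np.percentile(s[:,2],90).round(4) if len(s) else 0)
cv2.imwrite("pics/s10.png",cv2.resize(cv2.cvtColor(p[250:420,230:430],cv2.COLOR_RGB2BGR),None,fx=3,fy=3))
E
```

```text
[ 0.3  0.1 -0.4] -0.006 [ 484.8 -272.2   67.6] 76.7 [ 0.1 -0.1  0.2] 85.2 69.08 [ -42.   19.  105.    1.   52. -119.]
time: 69.7
eef_pos: [0.4759, -0.2655, 0.2231]
tcp_rot: [[-0.971, 0.23, 0.059], [0.228, 0.973, -0.04], [-0.066, -0.026, -0.997]]
wrist_force: [-1.9, 3.9, 8.3]
opening: 0.0112
time: 70.32
eef_pos: [0.4751, -0.2651, 0.2351]
tcp_rot: [[-0.971, 0.23, 0.059], [0.228, 0.973, -0.04], [-0.066, -0.025, -0.997]]
wrist_force: [0.3, -0.9, -4.3]
opening: 0.0113
(array([ 581.2, -296.2]), array([100.4, 150.2]), 76.9)
0.51 227 0.0601
0.54 429 0.0585
0.57 499 0.0593
0.6 417 0.0588
0.63 301 0.0595
```

View pics/s10.png

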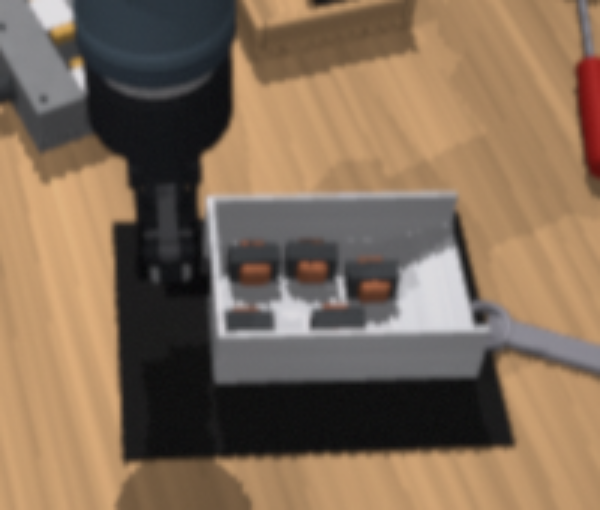

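The tote lifts level, and all five transformers are inside: three across the far side and two near. Next I'll check which of the hopper's inner faces are vertical, then carry the tote over.

```bash
python3 - <<'E'
from h import *
X=cloud("top",np.load("top0.npy"));t=np.radians(17)
R=np.array([[np.cos(t),-np.sin(t)],[np.sin(t),np.cos(t)]]);m=roi(X,95,210,200,310)
q=X[m];L=(q[:,:2]*1000-[432,369])@R
for b in(-40,0,40):
    print('x-scan y=',b,[(a,round(np.nanmedian(q[(abs(L[:,0]-a)<5)&(abs(L[:,1]-b)<8),2])*1000)) for a in range(-85,90,10)])
    print('y-scan x=',b,[(a,round(np.nanmedian(q[(abs(L[:,1]-a)<5)&(abs(L[:,0]-b)<8),2])*1000)) for a in range(-85,90,10)])
E
python3 -m handwheel '[0,0,-10,0,0,0,-30,0,0,0,-55,0,0,0,-80,0,0,0,-105,0]';python3 go.py 340 340 200 107
```

```text
x-scan y= -40 [(-85, 83), (-75, 62), (-65, 46), (-55, 31), (-45, 10), (-35, 8), (-25, 8), (-15, 7), (-5, 9), (5, 8), (15, 8), (25, 9), (35, 8), (45, 21), (55, 36), (65, 52), (75, 64), (85, 90)]
time: 71.0
eef_pos: [0.4689, -0.2608, 0.3417]
tcp_rot: [[-0.971, 0.23, 0.059], [0.228, 0.973, -0.041], [-0.067, -0.026, -0.997]]
wrist_force: [-0.0, 0.7, -3.7]
opening: 0.0115
[271.8 558.4 -45.8] -0.529 [ 478.1 -267.1  187.1] 76.7 [-0.   0.7 -3.7] 11.5 71.0 [ -42.    8.  103.    1.   65. -119.]
  return np.nanmean(a, axis, out=out, keepdims=keepdims)
Traceback (most recent call last):
ValueError: cannot convert float NaN to integer
```

```bash
python3 - <<'E'
from h import *
t=np.radians(17)
R=np.array([[np.cos(t),-np.sin(t)],[np.sin(t),np.cos(t)]])
for n,b in(("top",(95,210,200,310)),("side",(140,100,255,185))):
    X=cloud(n,np.load(n+"0.npy"));m=roi(X,*b);q=X[m];q=q[np.isfinite(q[:,0])];L=(q[:,:2]*1000-[432,369])@R
    for b in(-20,20):
        print(n,'y-scan',b,[(a,*np.round(np.percentile(q[k,2],[20,80])*1000).astype(int)) for a in range(-100,105,8) for k in[(abs(L[:,1]-a)<4)&(abs(L[:,0]-b)<10)] if k.sum()])
E
python3 go.py 520 0 215 50;python3 go.py 404 470 215 17
```

```text
top y-scan -20 [(-100, np.int64(1), np.int64(3)), (-92, np.int64(4), np.int64(89)), (-84, np.int64(90), np.int64(93)), (-60, np.int64(7), np.int64(9)), (-52, np.int64(6), np.int64(10)), (-44, np.int64(7), np.int64(9)), (-36, np.int64(5), np.int64(9)), (-28, np.int64(7), np.int64(10)), (-20, np.int64(6), np.int64(9)), (-12, np.int64(7), np.int64(10)), (-4, np.int64(6), np.int64(9)), (4, np.int64(7), np.int64(9)), (12, np.int64(6), np.int64(9)), (20, np.int64(6), np.int64(9)), (28, np.int64(6), np.int64(9)), (36, np.int64(7), np.int64(9)), (44, np.int64(6), np.int64(9)), (52, np.int64(6), np.int64(9)), (60, np.int64(7), np.int64(9)), (68, np.int64(6), np.int64(10)), (76, np.int64(6), np.int64(9)), (84, np.int64(19), np.int64(80)), (92, np.int64(90), np.int64(94)), (100, np.int64(88), np.int64(88))]
top y-scan 20 [(-100, np.int64(1), np.int64(3)), (-92, np.int64(6), np.int64(91)), (-84, np.int64(89), np.int64(92)), (-60, np.int64(7), np.int64(10)), (-52, np.int64(5), np.int64(10)), (-44, np.int64(6), np.int64(10)), (-36, np.int64(6), np.int64(9)), (-28, np.int64(6), np.int64(9)), (-20, 
[... 855 characters left out ...]
p.int64(74)), (92, np.int64(59), np.int64(90))]
side y-scan 20 [(-100, np.int64(-2), np.int64(81)), (-92, np.int64(15), np.int64(70)), (-84, np.int64(30), np.int64(89)), (28, np.int64(3), np.int64(5)), (36, np.int64(3), np.int64(6)), (44, np.int64(3), np.int64(4)), (52, np.int64(3), np.int64(6)), (60, np.int64(4), np.int64(6)), (68, np.int64(3), np.int64(7)), (76, np.int64(5), np.int64(69)), (84, np.int64(21), np.int64(74)), (92, np.int64(83), np.int64(88))]
[ 18.4 268.7 -36.2] 0.466 [ 478.1 -267.1  187.1] 76.7 [-0.   0.7 -3.7] 11.5 71.0 [ -42.    8.  103.    1.   65. -119.]
[238.2 699.3 -62.3] 1.042 [ 478.1 -267.1  187.1] 76.7 [-0.   0.7 -3.7] 11.5 71.0 [ -42.    8.  103.    1.   65. -119.]
```

```bash
python3 -m handwheel '[1,12,-10,0.05,4,45,-22,0.12,8,90,-30,0.22,13,140,-35,0.34,18,190,-36,0.46]';python3 go.py 510 180 215 17
```

```text
time: 71.62
eef_pos: [0.493, -0.0689, 0.3727]
tcp_rot: [[-0.765, 0.641, 0.061], [0.64, 0.767, -0.041], [-0.074, 0.008, -0.997]]
wrist_force: [1.5, 0.7, -3.8]
opening: 0.0113
[157.9 200.7  -6.9] 0.578 [502.6 -75.3 218.2] 50.1 [ 1.5  0.7 -3.8] 11.3 71.62 [-21.   1. 106.  -1.  69. -71.]
```

```bash
python3 -m handwheel '[30,35,0,0.12,62,78,0,0.24,94,120,0,0.36,126,162,0,0.48,158,200,0,0.578]'>/dev/null;python3 go.py 404 470 215 17
```

```text
[306.1 -17.4 -24.3] -0.002 [510.  181.4 209. ] 16.9 [ 0.3 -0.5 -4.5] 11.4 72.25 [  9.   7. 101.  -3.  69.  -7.]
```

```bash
python3 -m handwheel '[40,-3,-4,0,95,-7,-8,0,155,-10,-12,0,215,-13,-16,0,260,-16,-18,0]'>/dev/null; python3 go.py 403 463.5 200 17
```

```text
[38.1 -4.7 10.2] -0.001 [417.8 428.8 212.5] 16.9 [ 0.5  0.6 -4.3] 11.2 72.88 [36. 15. 91. -4. 72. 21.]
```

```bash
python3 -m handwheel '[12,-2,0,0,25,-4,0,0,38,-4.7,5,0,38,-4.7,10,0,38,-4.7,10,0]'>/dev/null; python3 go.py 403 463.5 125 17; python3 - <<'E'
from h import *
for n in("top","side"):
    p,X=grab(n,n+"11");z=X[...,2];g=p.astype(int)
    m=(X[...,0]>.3)&(X[...,0]<.6)&(X[...,1]>.22)&(X[...,1]<.5)&(z>.13)&(z<.2)&(p.min(2)>110)
    if m.sum()>20:print(n,m.sum(),rect(X[m]),np.percentile(X[m][:,2],[5,50,95]).round(3))
a=cv2.imread("pics/top11.png")[200:330,80:240];b=cv2.imread("pics/side11.png")[40:200,110:300]
cv2.imwrite("pics/v11.png",np.hstack([cv2.resize(a,(390,400)),cv2.resize(b,(400,400))]))
E
```

```text
[ 5.3 -3.4 73.9] -0.002 [403.1 462.4 199.1] 16.9 [ 0.1 -0.1 -4.2] 11.1 73.5 [40. 18. 90. -4. 72. 24.]
top 1099 (array([430.9, 367.8]), array([ 95.6, 151.7]), 16.9) [0.135 0.141 0.181]
side 333 (array([435.6, 366.8]), array([ 94.3, 155.4]), 15.1) [0.132 0.139 0.18 ]
```

View pics/v11.png

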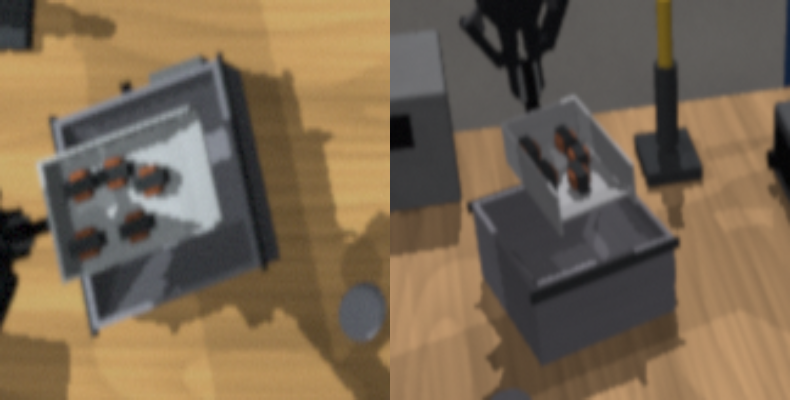

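Tote is centred over the hopper with all five parts aboard. Lowering it into the mouth.

```bash
python3 -m handwheel '[1,-1,15,0,2,-2,30,0,4,-3,45,0,5,-3.4,55,0,5,-3.4,58,0]' | sed -n 4p; python3 go.py 403 463.5 125 17;python3 -m handwheel '[0,0,5,0,0.5,0,9,0,0.5,0,12,0,0.5,0,14,0,0.5,0,14,0]' | sed -n 4p; python3 go.py 403 463.5 125 17
```

```text
wrist_force: [0.1, -0.8, -4.7]
[ 0.2  0.1 15.4] -0.002 [402.  463.9 140.4] 16.9 [ 0.1 -0.8 -4.7] 11.6 74.22 [40. 21. 92. -4. 66. 25.]
wrist_force: [0.8, 0.1, -4.8]
[-0.3  0.2  1.3] -0.002 [402.7 463.8 126.3] 16.9 [ 0.8  0.1 -4.8] 11.1 74.85 [40. 23. 92. -4. 64. 25.]
```

```bash
python3 -m handwheel '[-4,0,0,0,-8,0,0,0,-12,0,0,0,-16,0,0,0,-20,0,0,0]' | sed -n 4p; python3 go.py 403 463.5 125 17;python3 -m handwheel '[-2,0,-1,0,-4,0,-2,0,-6,0,-4,0,-8,0,-6,0,-10,0,-8,0]' | sed -n 3,4p; python3 go.py 403 463.5 125 17
```

```text
wrist_force: [-18.7, 34.6, 8.5]
[10.4 -0.8  6. ] -0.002 [406.3 453.9 131.4] 16.9 [-18.7  34.6   8.5] 11.0 75.47 [39. 21. 94. -4. 63. 23.]
tcp_rot: [[-0.288, 0.955, 0.064], [0.957, 0.289, -0.008], [-0.026, 0.059, -0.998]]
wrist_force: [-10.7, 23.8, 4.3]
[14.7 -1.9 17.1] -0.003 [407.9 450.1 142.6] 16.8 [-10.7  23.8   4.3] 10.9 76.1 [38. 20. 94. -3. 64. 22.]
```

```bash
cat > tilt.py <<'E'
from h import *
def tilt(save=None,lo=.06):
    u=np.array([.292,-.956])
    for n in("top","side"):
        p,X=grab(n,save and n+save);z=X[...,2]
        m=(X[...,0]>.3)&(X[...,0]<.6)&(X[...,1]>.22)&(X[...,1]<.6)&(z>lo)&(z<.4)&(p.min(2)>100)&(p.max(2).astype(int)-p.min(2)<30)
        q=X[m];s=(q[:,:2]*1000-[432,369])@u
        b=[(a,round(np.percentile(q[k,2],95)*1000),round(np.percentile(q[k,2],10)*1000)) for a in range(-110,111,20) for k in[abs(s-a)<10] if k.sum()>8]
        print(n,b)
if __name__=="__main__": tilt()
E
python3 tilt.py
```

```text
top [(-90, 95, 89), (-70, 124, 77), (-50, 123, 75), (-30, 117, 73), (-10, 117, 71), (10, 114, 69), (30, 96, 67), (50, 97, 68), (70, 104, 73), (90, 102, 90)]
side [(-90, 89, 78), (-70, 120, 70), (-50, 121, 73), (-30, 118, 71), (-10, 117, 68), (10, 115, 66), (30, 110, 64), (50, 108, 65), (70, 108, 73), (90, 106, 87)]
```

```bash
for i in 1; do python3 -m handwheel '[-1.5,0,-4,0,-3,0,-8,0,-4.5,0,-12,0,-6,0,-16,0,-8,0,-20,0]' | sed -n 4p; done; python3 go.py 403 463.5 125 17;python3 tilt.py
```

```text
wrist_force: [-1.5, 5.0, -3.9]
[22.7 -2.2 37.6] -0.004 [409.2 442.6 163.3] 16.8 [-1.5  5.  -3.9] 11.5 76.83 [37. 18. 94. -3. 66. 22.]
top [(-90, 95, 89), (-70, 102, 76), (-50, 142, 91), (-30, 134, 88), (-10, 130, 83), (10, 126, 79), (30, 106, 75), (50, 96, 75), (70, 98, 78), (90, 97, 90)]
side [(-90, 90, 79), (-70, 90, 79), (-50, 140, 87), (-30, 136, 85), (-10, 133, 76), (10, 128, 76), (30, 122, 72), (50, 116, 73), (70, 112, 75), (90, 110, 88)]
```

```bash
python3 -m handwheel '[-4,0,-1,0,-8,0,-3,0,-11,0,-6,0,-14,0,-9,0,-17,0,-12,0]' | sed -n 4p; python3 go.py 403 463.5 125 17;python3 -m handwheel '[-3,0,-4,0,-5,0,-8,0,-7,0,-12,0,-9,0,-16,0,-10,0,-20,0]' | sed -n 3,4p; python3 go.py 403 463.5 125 17;python3 tilt.py
```

```text
wrist_force: [-9.2, 23.3, 8.7]
[34.3 -4.1 53.8] -0.005 [413.1 431.6 179.4] 16.7 [-9.2 23.3  8.7] 11.3 77.55 [36. 15. 95. -2. 67. 20.]
tcp_rot: [[-0.286, 0.956, 0.066], [0.958, 0.287, 0.004], [-0.016, 0.065, -0.998]]
wrist_force: [-0.5, 1.4, -4.8]
[45.1 -3.8 73.5] -0.005 [414.7 421.1 199.2] 16.7 [-0.5  1.4 -4.8] 11.3 78.17 [35. 13. 95. -2. 69. 19.]
top [(-90, 95, 89), (-70, 94, 75), (-50, 176, 90), (-30, 169, 91), (-10, 160, 91), (10, 153, 91), (30, 142, 91), (50, 101, 88), (70, 105, 87), (90, 119, 89)]
side [(-90, 90, 83), (-70, 91, 85), (-50, 173, 88), (-30, 173, 88), (-10, 162, 88), (10, 155, 88), (30, 144, 88), (50, 134, 87), (70, 126, 85), (90, 119, 87)]
```

```bash
python3 -m handwheel '[6,0,0,0,7,0,5,0,7,0,12,0,7,0,20,0,7,0,26,0]' | sed -n 4p;python3 -m handwheel '[-6,0,0,0,-12,0,0,0,-16,0,-1,0,-20,0,-3,0,-25,0,-5,0]' | sed -n 3,4p; python3 go.py 403 463.5 125 17;python3 -m handwheel '[-4,0,-3,0,-7,0,-6,0,-10,0,-9,0,-13,0,-12,0,-15,0,-15,0]' | sed -n 3,4p; python3 go.py 403 463.5 125 17;python3 tilt.py
```

```text
wrist_force: [-5.8, 10.0, 5.4]
tcp_rot: [[-0.287, 0.955, 0.07], [0.958, 0.287, 0.016], [-0.005, 0.072, -0.997]]
wrist_force: [-6.4, 14.3, 8.3]
[57.2 -6.5 56.2] -0.005 [421.7 409.7 181.8] 16.7 [-6.4 14.3  8.3] 11.3 79.53 [33. 14. 96. -2. 66. 17.]
tcp_rot: [[-0.287, 0.955, 0.07], [0.958, 0.287, 0.015], [-0.005, 0.071, -0.997]]
wrist_force: [-0.7, 1.4, -5.7]
[72.6 -6.2 70.8] -0.005 [424.8 394.7 196.5] 16.7 [-0.7  1.4 -5.7] 11.7 80.15 [32. 12. 97. -1. 67. 16.]
top [(-90, 95, 88), (-70, 94, 74), (-50, 158, 76), (-30, 173, 89), (-10, 231, 75), (10, 131, 74), (30, 110, 62), (50, 93, 60), (70, 95, 86), (90, 95, 90)]
side [(-90, 90, 73), (-70, 92, 87), (-50, 129, 87), (-30, 168, 90), (-10, 155, 89), (10, 140, 76), (30, 127, 69), (50, 94, 61), (70, 93, 82)]
```

```bash
python3 -m handwheel '[-4,0,-1,0,-8,0,-3,0,-12,0,-6,0,-16,0,-9,0,-20,0,-12,0]' | sed -n 3,4p;python3 -m handwheel '[-4,0,-3,0,-7,0,-6,0,-10,0,-9,0,-13,0,-12,0,-16,0,-15,0]' | sed -n 3,4p; python3 go.py 403 463.5 125 17;python3 tilt.py
```

```text
tcp_rot: [[-0.287, 0.955, 0.07], [0.958, 0.287, 0.015], [-0.006, 0.071, -0.997]]
wrist_force: [0.3, 2.7, -5.9]
tcp_rot: [[-0.287, 0.955, 0.07], [0.958, 0.287, 0.015], [-0.006, 0.071, -0.997]]
wrist_force: [-1.1, 3.6, -6.2]
[109.4  -6.1  98.1] -0.005 [433.4 359.  223.9] 16.7 [-1.1  3.6 -6.2] 11.0 81.5 [28.  8. 98. -1. 70. 12.]
top [(-90, 95, 89), (-70, 94, 72), (-50, 94, 71), (-30, 94, 74), (-10, 200, 73), (10, 95, 72), (30, 157, 74), (50, 125, 66), (70, 96, 71), (90, 95, 90)]
side [(-90, 92, 86), (-70, 89, 82), (-30, 91, 87), (-10, 142, 90), (10, 123, 92), (30, 97, 75), (50, 90, 66), (70, 90, 86), (90, 92, 87)]
```

```bash
python3 - <<'E'
from h import *
for n in("top","side"): grab(n,n+"12")
a=cv2.imread("pics/top12.png")[180:330,60:260];b=cv2.imread("pics/side12.png")[20:200,90:300]
cv2.imwrite("pics/v12.png",np.hstack([cv2.resize(a,(390,400)),cv2.resize(b,(400,400))]))
E
```

```text
(no output)
```

View pics/v12.png

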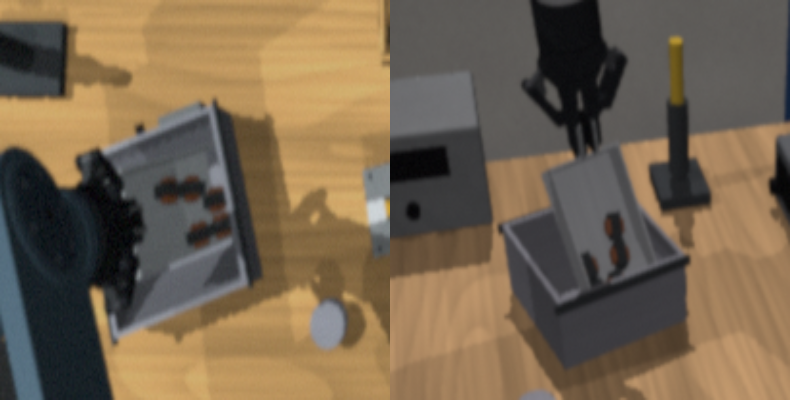

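The pictures show the tote about 50° nose-down in the hopper, with the parts piled at the spout against the wall. A bit more tilt, then I'll draw back so they can drop.

```bash
python3 -m handwheel '[-4,0,-1,0,-8,0,-3,0,-12,0,-5,0,-16,0,-7,0,-18,0,-8,0]' | sed -n 4p; python3 go.py 403 463.5 125 17; python3 -m handwheel '[10,0,-2,0,20,0,-4,0,30,0,-6,0,42,0,-8,0,50,0,-10,0]' | sed -n 4p; python3 - <<'E'
from h import *
for n in("top","side"): grab(n,n+"13")
a=cv2.imread("pics/top13.png")[180:330,60:260];b=cv2.imread("pics/side13.png")[20:200,90:300]
cv2.imwrite("pics/v13.png",np.hstack([cv2.resize(a,(390,400)),cv2.resize(b,(400,400))]))
E
```

```text
wrist_force: [-0.8, 3.2, -5.0]
[127.6  -6.3 106.2] -0.006 [438.2 341.4 232.1] 16.7 [-0.8  3.2 -5. ] 11.3 82.33 [26.  6. 99. -1. 71. 10.]
wrist_force: [0.9, -0.6, -2.6]
```

View pics/v13.png

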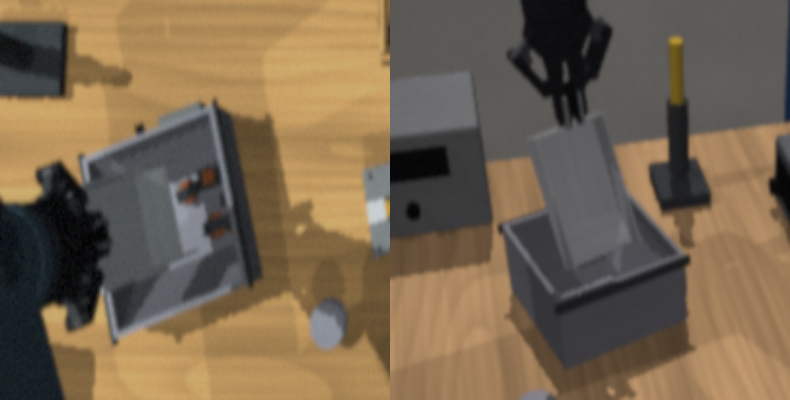

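The tote is empty and the parts lie in the hopper (wrist load 2.6 N, about the tote's own weight). Carrying it back.

```bash
python3 - <<'E'
from h import *
X=cloud("top",env.grab_frame("top")[1]); 
E
python3 -m handwheel '[0,0,-15,0,0,0,-40,0,0,0,-65,0,0,0,-90,0,0,0,-105,0]' | sed -n 2,4p; python3 go.py 490 150 330 30
```

```text
eef_pos: [0.4048, 0.3855, 0.5037]
tcp_rot: [[-0.287, 0.955, 0.073], [0.958, 0.287, 0.016], [-0.005, 0.074, -0.997]]
wrist_force: [0.3, 0.3, -2.2]
[-249.1    1.    20.6] -0.232 [416.  388.  349.1] 16.7 [ 0.3  0.3 -2.2] 11.4 83.72 [32.  3. 89. -1. 84. 15.]
```

```bash
python3 -m handwheel '[-25,0,4,-0.05,-75,0,8,-0.1,-130,0,12,-0.15,-190,0,16,-0.2,-245,0,20,-0.23]' | sed -n 4p; python3 go.py 560 -80 330 60; python3 go.py 595.5 -298 330 77
```

```text
wrist_force: [0.9, 0.9, -2.5]
[-236.6  -53.3    2.4] -0.524 [488.  151.6 330.8] 30.0 [ 0.9  0.9 -2.5] 11.1 84.35 [  4.  -4.  98.   1.  82. -26.]
[-443.3 -131.3    1.5] -0.821 [488.  151.6 330.8] 30.0 [ 0.9  0.9 -2.5] 11.1 84.35 [  4.  -4.  98.   1.  82. -26.]
```

```bash
python3 -m handwheel '[-48,-11,0,-0.1,-95,-22,0,-0.21,-143,-33,0,-0.32,-190,-43,0,-0.42,-237,-53,0,-0.52]' | sed -n 4p; python3 go.py 595.5 -298 330 77
```

```text
wrist_force: [0.6, -0.3, -2.3]
[-138.6 -169.3    1.9] -0.297 [560.4 -82.1 332.7] 60.0 [ 0.6 -0.3 -2.3] 11.2 84.97 [-22.   3.  90.   2.  83. -82.]
```

```bash
python3 -m handwheel '[-35,-42,0,-0.07,-70,-84,0,-0.15,-105,-127,0,-0.22,-138,-169,0,-0.3,-138,-169,0,-0.3]' | sed -n 4p; python3 go.py 595.5 -298 200 77; python3 - <<'E'
from h import *
for n in("side","top"):
    p,X=grab(n,n+"14");z=X[...,2];w=np.array([.974,-.227])
    m=(X[...,0]>.5)&(X[...,0]<.75)&(X[...,1]>-.4)&(X[...,1]<-.2)&(z>.1)&(z<.36)&(p.min(2)>90)&(p.max(2).astype(int)-p.min(2)<30)
    q=X[m];s=q[:,:2]*1000@w
    i=z[m].argsort()[:15] if m.sum() else []
    print(n,m.sum(),'low',(np.median(q[i],0)*1000).round() if m.sum() else 0,[(a,round(s[abs(q[:,2]-a/1000)<.01].mean())) for a in range(150,330,20) if (abs(q[:,2]-a/1000)<.01).sum()>5])
E
```

```text
wrist_force: [-0.4, 1.1, -3.3]
[  8.2  -0.  130.5] -0.002 [ 594.1 -301.8  330.7] 76.9 [-0.4  1.1 -3.3] 11.2 85.6 [ -39.   17.   75.    3.   85. -116.]
side 3675 low [ 613. -352.  158.] [(150, 677), (170, 686), (190, 682), (210, 670), (230, 657), (250, 644), (270, 623), (290, 614), (310, 628)]
top 1019 low [ 632. -308.  164.] [(170, 677), (190, 676), (210, 667), (230, 657), (250, 642), (270, 632), (290, 610), (310, 627)]
```

```bash
python3 go.py 604.7 -300 190 77; python3 -m handwheel '[-6,2,30,0,-6,3,60,0,-5,4,90,0,-4,4,120,0,-3,4,140,0]' | sed -n 4p; python3 go.py 604.7 -300 179 77
```

```text
[ -0.9  -4.4 141.5] 0.0 [ 594.5 -297.9  331.2] 77.0 [-1.1  0.5 -3.3] 11.4 85.7 [ -38.   17.   75.    3.   85. -115.]
wrist_force: [0.2, -0.2, -3.0]
[  2.  -10.7  11.2] 0.002 [ 608.2 -290.3  190.7] 77.1 [ 0.2 -0.2 -3. ] 11.1 86.33 [ -37.   24.   82.    3.   71. -115.]
```

```bash
python3 -m handwheel '[2,-4,0,0,2,-8,0,0,2,-10,2,0,2,-10.5,4,0,2,-10.5,6,0]' | sed -n 4p; python3 go.py 604.7 -300 179 77;  python3 -m handwheel '[0,0,2,0,0,0,4,0,0,0,6,0,0,0,8,0,0,0,10,0]' | sed -n 4p; python3 go.py 604.7 -300 179 77
```

```text
wrist_force: [-0.1, 0.1, -2.2]
[0.2 0.  5.5] 0.001 [ 604.5 -300.2  184.5] 77.1 [-0.1  0.1 -2.2] 11.0 86.95 [ -38.   24.   83.    4.   71. -116.]
wrist_force: [-8.0, 7.7, 28.7]
[ 2.5 -0.2  1.2] 0.002 [ 607.1 -300.4  180.4] 77.1 [-8.   7.7 28.7] 11.2 87.58 [ -38.   24.   83.    4.   70. -116.]
```

```bash
python3 -m handwheel '[5,0,0.5,0,12,0,2,0,21,0,5,0,30,0,9,0,40,0,14,0]' | sed -n 3,4p; python3 go.py 604.7 -300 179 77; python3 - <<'E'
from h import *
p,X=grab("side","side15")
cv2.imwrite("pics/v15.png",cv2.resize(cv2.imread("pics/side15.png")[200:400,230:450],(440,400)))
E
```

```text
tcp_rot: [[-0.971, 0.222, 0.086], [0.223, 0.975, 0.011], [-0.082, 0.03, -0.996]]
wrist_force: [-8.8, 12.0, 38.0]
[-33.7  -0.2  -5.6] 0.003 [ 572.5 -292.2  170.7] 77.2 [-8.8 12.  38. ] 11.1 88.2 [ -39.   21.   89.    4.   67. -118.]
```

View pics/v15.png

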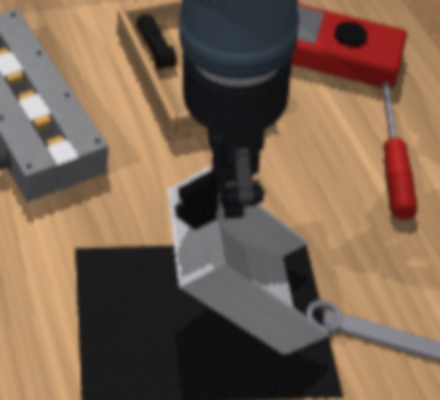

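```bash
python3 -m handwheel '[8,0,0,0,16,0,3,0,24,0,7,0,32,0,12,0,38,0,16,0]' | sed -n 4p; python3 go.py 604.7 -300 179 77; python3 -m handwheel '[6,0,3,0,12,0,8,0,18,0,13,0,23,0,19,0,27,0,24,0]' | sed -n 3,4p; python3 go.py 604.7 -300 179 77
```

```text
wrist_force: [-21.0, 15.4, 51.4]
[-71.4  -0.4 -15.4] 0.005 [ 536.8 -283.6  157.6] 77.3 [-21.   15.4  51.4] 11.4 88.88 [ -41.   17.   95.    4.   64. -120.]
tcp_rot: [[-0.971, 0.221, 0.09], [0.222, 0.975, 0.006], [-0.086, 0.026, -0.996]]
wrist_force: [-2.9, 1.3, 6.8]
[-98.3   0.5 -38.4] 0.004 [ 512.5 -278.4  132.3] 77.2 [-2.9  1.3  6.8] 11.2 89.5 [ -42.   16.  100.    4.   60. -121.]
```

```bash
python3 -m handwheel '[5,0,4,0,10,0,10,0,15,0,16,0,21,0,24,0,26,0,32,0]' | sed -n 4p; python3 go.py 482 -270 68 77; python3 -m handwheel '[4,0,6,0,8,0,13,0,12,0,20,0,15,0,27,0,17,0,33,0]' | sed -n 3,4p; python3 go.py 482 -270 68 77;python3 - <<'E'
from h import *
for n in("side","top"):
    p,X=grab(n,n+"16");z=X[...,2];w=np.array([.974,-.227])
    m=(X[...,0]>.48)&(X[...,0]<.70)&(X[...,1]>-.4)&(X[...,1]<-.2)&(z>.015)&(z<.12)&(p.min(2)>90)&(p.max(2).astype(int)-p.min(2)<30)
    q=X[m];s=q[:,:2]*1000@w
    print(n,rect(q),[(a,*np.round(np.percentile(q[abs(s-a)<8,2],[5,95])*1000)) for a in range(540,720,20) if (abs(s-a)<8).sum()>5])
E
```

```text
wrist_force: [-4.4, 1.7, 5.3]
[ 9.6 -0.5 28.7] 0.004 [ 488.9 -271.9   97.4] 77.2 [-4.4  1.7  5.3] 11.2 90.12 [ -43.   17.  104.    5.   56. -123.]
tcp_rot: [[-0.972, 0.219, 0.089], [0.221, 0.975, 0.01], [-0.085, 0.029, -0.996]]
wrist_force: [-30.8, 32.6, 103.1]
[-5.5 -1.9  1.1] 0.006 [ 476.9 -266.9   68.6] 77.3 [-30.8  32.6 103.1] 10.9 90.75 [ -44.   18.  106.    5.   52. -124.]
side (array([ 560., -288.]), array([100.9, 152.5]), 76.6) [(540, np.float64(19.0), np.float64(49.0)), (560, np.float64(17.0), np.float64(48.0)), (580, np.float64(17.0), np.float64(48.0)), (600, np.float64(17.0), np.float64(48.0)), (620, np.float64(17.0), np.float64(48.0)), (640, np.float64(18.0), np.float64(48.0)), (660, np.float64(17.0), np.float64(48.0)), (680, np.float64(16.0), np.float64(47.0))]
top (array([ 558.5, -286. ]), array([ 97.7, 152.6]), 76.9) [(540, np.float64(19.0), np.float64(86.0)), (560, np.float64(22.0), np.float64(52.0)), (580, np.float64(17.0), np.float64(51.0)), (600, np.float64(17.0), np.float64(50.0)), (620, np.float64(18.0), np.float64(51.0)), (640, np.float64(18.0), np.float64(52.0)), (660, np.float64(15.0), np.float64(50.0)), (680, np.float64(17.0), np.float64(50.0))]
```

Tote is flat (rims level at 48 mm) but I'm pressing too hard. Relieving, then releasing.

```bash
python3 -m handwheel '[0,0,-1,0,0,0,-2,0,0,0,-2.5,0,0,0,-2.5,0,0,0,-2.5,0]' | sed -n 4p; python3 go.py 477 -267 67 77
```

```text
wrist_force: [0.2, 1.0, -2.3]
[-0.2 -0.2  3.8] 0.007 [ 476.5 -266.8   70.8] 77.4 [ 0.2  1.  -2.3] 11.1 91.47 [ -44.   18.  106.    5.   53. -124.]
```

```bash
python3 -m handwheel '[0,0,1,0,0,0,1.5,0,0,0,2,0,0,0,2,0,0,0,2,0]' | sed -n 4p; python3 -m handwheel '[0,0,0,0,0,0,0,0,0,0,0,0,0,0,0,0,0,0,0,0]' -1 | sed -n 4p; python3 -m handwheel '[0,0,-30,0,0,0,-60,0,0,0,-100,0,60,0,-140,0,110,0,-150,0]' | sed -n 2,4p; python3 - <<'E'
from h import *
ims=[]
for n in("side","top"):
    p,X=grab(n,n+"17");z=X[...,2];w=np.array([.974,-.227])
    m=(X[...,0]>.48)&(X[...,0]<.70)&(X[...,1]>-.4)&(X[...,1]<-.2)&(z>.015)&(z<.12)&(p.min(2)>90)&(p.max(2).astype(int)-p.min(2)<30)
    q=X[m];s=q[:,:2]*1000@w
    print(n,rect(q),[(a,round(np.percentile(q[abs(s-a)<8,2],95)*1000)) for a in range(520,720,20) if (abs(s-a)<8).sum()>5])
a=cv2.imread("pics/top17.png")[140:320,90:450];b=cv2.imread("pics/side17.png")[80:420,130:430]
cv2.imwrite("pics/v17.png",np.hstack([cv2.resize(a,(460,400),interpolation=2),cv2.resize(b,(340,400))]))
E
```

```text
wrist_force: [-6.2, 6.0, 13.2]
wrist_force: [0.4, -0.3, 0.0]
eef_pos: [0.342, -0.2455, 0.3662]
tcp_rot: [[-0.972, 0.217, 0.09], [0.218, 0.976, 0.007], [-0.086, 0.026, -0.996]]
wrist_force: [-0.4, -0.3, 0.5]
side (array([ 560.1, -285.9]), array([101.1, 151.7]), 77.4) [(540, 49), (560, 48), (580, 48), (600, 48), (620, 48), (640, 48), (660, 48), (680, 47)]
top (array([ 559.3, -284.1]), array([ 97.6, 150.7]), 77.4) [(540, 52), (560, 51), (580, 51), (600, 51), (620, 53), (640, 52), (660, 49), (680, 49)]
```

View pics/v17.png

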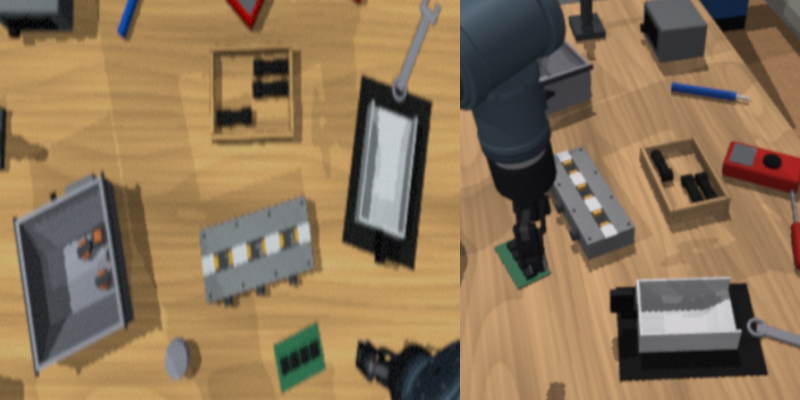

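The final picture shows the tote empty and upright on its mat, three bungs in the tray, parts only in the hopper and none on the bench. The robot is clear, so I'm handing in.

```bash
python3 -c "
from bench import env
print(env.hand_in())"
```

```text
the job is handed in; nothing more can be done
None
```

The job is done and handed in at about 92 s of the 210 s.

- **Bungs:** I rocked all three out of the outlet block along the row of wells and drew them up. They lie in the wooden tray at about x = 625, 659 and 688 mm.
- **Strays:** Stray1 was knocked aside partway through and I found it again. Both strays went into the tote, and all five transformers were seen in it when it was lifted.
- **Pouring:** I tilted the tote to about 57–60° by pivoting it in the grip against the hopper's vertical inner wall. It came out empty, with the wrist load at about the tote's own 220 g.
- **Tote:** It stands upright on its mat with its rim level at about 48 mm. It sits about 23 mm from where it started, but fully on the mat.

**Last checks:** The last pictures show the tote empty, the wells clear and no parts on the bench. The transformers overlap in the hopper, so I did not count all five there.

**What went less well:**
- Bung2 was tugged with up to 21 N before its lips were fully aside and took several rocks. The other two came out with under 8 N.
- I pressed down harder than needed twice: 58 N while laying down bung2, and a peak of 103 N at the wrist while levelling the tote on the mat (limit 120 N).
- The tool ended up tilted about 5°, because each move starts from the measured pose and small errors added up.

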